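# Shut and latch the insulated lunch carrier

## Robot

A 6-joint arm with a two-finger parallel gripper is mounted at the origin on the work surface. World frame = base frame: x ahead of the robot, y to its left, z up, the work surface at z = 0. Lengths are in m, angles in rad, forces in N, time in s.
With the tool pointing down it reaches from about 0.35 to 0.925 m from the base axis. Payload 6.4 kg.
Tool frame: the origin (TCP) lies at the very end of the fingers, on their centre line; the grasp point (between the pads) lies 19 mm behind it (env.hold_point_z is the y of the grasp point in the tool frame, in m); y points along the fingers, z is the direction in which the jaws open and shut, and the axes are right-handed (so a half turn about y gives the same grasp; the last joint's range is limited). The gripper opens to 85 mm and grips with 20 to 120 N. Pads are 22 mm wide; open, the fingers measure 114 mm over their backs; the gripper's body (76 mm by 85 mm) begins 54 mm behind the grasp point. The pads swing forward as they close: fully open they stand 13 mm farther back than shut.
Start: joints at [-1.403, 0.245, 1.558, -0, 1.339, -0.174], TCP at [0.218, -0.612, 0.231] pointing down, gripper open.
Joint ranges: [-3.13, 3.13], [-1.02, 2.26], [0.13, 2.54], [-0.95, 4.09], [0.21, 2.88], [-2.74, 2.74]. Speed limits (rad/s): [2.57, 2.57, 3.14, 3.14, 3.14, 3.14].

## Interface

Orientations are given as a unit quaternion [x, y, z, w].
In Python, from station import env gives the robot as it stands. The module is installed in compiled form; this text tells all that it offers.
- The arm moves only by the tool play_rows, never from a script. Its argument "series" is a list of rows, each a list of 7 numbers: the shift along the tool's x, y, z in m, then the turn, a rotation vector about the tool's x, y, z in degrees, then the closure, from -1 (fully open) to 1 (shut), so that 0 is half open. A call has 1 to 5 rows; each row shifts and turns the pose as measured when the row begins, along the tool's axes as they then stand; what a row does not reach is not made up. A row lasts 1/10 s, in which the tool goes at most 50 mm and 8.59 degrees, less where a joint would pass 70% of its speed; a pose out of reach is approached as far as the arm can. A call is refused whole if a number of a shift passes 0.05 or a number of a turn 8.59, either way. A call with a gripper value outside its range is refused whole. The fingers move at their own pace and stop on an object; "squeeze" is the grip in N (left out, the last holds). Time passes only in rows, so rows that do not move let the fingers close. It gives the time, the measured TCP pose, the force and the opening at its end, in the units of the state.
- env.observe(): the state, without advancing time (a new reading comes with each control period).
- env.grab_frame(name): name is "scene" or "top" or "wrist"; returns a dict with "pixels" (400x640x3 uint8, red, green, blue), "K" (3x3 intrinsics, pixels), "camera_from_world" (4x4, takes a point from world to camera coordinates). Camera axes: x right, y down, z forward; pixel columns grow to the right and rows downward; lengths in m; the calibration is good to about 2 mm. A picture is of the moment at which its call begins. There is no depth.
- env.hand_in(): hands the job in, once; it reports no verdict.
The state is a dict: "time": time; "joint_positions": joint angles; "joint_velocities": joint speeds; "joint_torque": joint torques, N m; "position": TCP position; "tool_rot": TCP orientation; "force": force on the tool from outside, world axes, zero at the start; "wrist_torque": the same for the moment, N m; "finger_gap": opening from 0.0 (shut) to 1.0 (fully open).
Only numpy, scipy, OpenCV 4.12 (cv2) and the standard library are available. Lean on these libraries where they do the work, as an engineer would, in place of code of your own. Each camera call takes 0.05 s, during which the arm holds its last target.

## Task

The insulated food carrier is packed and ready to go out: press its lid shut, lift the wire loop of the draw latch over the lip of the keeper hook on the lid so that its bar drops in behind the lip, then swing the lever down until it snaps over centre and stays flat against the carrier with the loop tight. Do it by feel and do not force anything: press the lid down gently, do not ram the loop into the keeper, and stop pressing the lever once it is home. Leave the lunch boxes, pan, bottle, probe thermometer and paddle where they are.

Things in the scene. Friction and masses are not known exactly. Their poses are not given: they have to be found in the camera images.
- carrier: Slate-grey insulated box on the bench, too heavy to shift: 260 mm deep (its x), 340 wide (y), rim 155 high; with the 45 mm lid shut, 200 high. Origin: centre of its underside. The front, with the latch, looks along its own -x; its face is 130 mm from the origin. The lid's hinge runs along the rear top edge. 'Out' means along the carrier's -x, 'in' along +x.
- lid (a joint): Lid hinge, rad: 0 shut, positive raised; starts at 0.15 to 0.45. The hinge is stiff and the lid stays where it is left; about 3 to 6 N down near its front edge closes it. At 0 it rests on a firm seal, its front flush with the carrier's front face.
- lid_front (a point): Point on the lid's flat top, 30 mm behind its front edge, half-way along: a good place to press. With the lid shut it is 200 mm above the bench. Axes as the lid.
- lid_hinge (a point): Point on the lid's hinge axis (along the carrier's y), half-way along the rear edge, 155 mm above the bench.
- keeper_mount (a point): On the lid's front face, at the keeper, a 24 mm wide steel hook; axes as the lid, -x out; 170 mm up when shut. The loop's bar seats about 23 mm out of this point, level with it, but the hook is adjustable and really sits up to 6 mm further in or out and 2 mm up or down. Floor 3 mm below the seat; lip 4 to 12 mm out of it, top 5 mm above it; riser 4 mm in of it, up to 22 mm above.
- lever_hinge (a point): Lever's pivot axis (along the carrier's y), half-way across the latch: 26 mm out of the front face, about 130 mm above the bench. The latch plate may sit up to 1 mm higher or lower and 4 mm to either side. Axes as the carrier.
- lever (a joint): Lever angle, rad: 0 closed (hanging down flat along the front), 1.57 level straight out, 2.7 fully open. Steel plate 21 mm wide, reaching 68 mm from the pivot, outer surface 4.5 mm off the pivot line. A little stiff; it follows the loop. Hooked, it pulls from about 1.9 to 1.3 down, needs 3 to 12 N at 50 mm from the pivot, passes centre at 0.25 to 0.55, then snaps to 0 itself.
- lever_tip (a point): On the lever near its end, 60 mm from the pivot; turns with the lever.
- loop_bar (a point): Middle of the cross bar of the loop, a U of 6 mm steel wire 44 mm wide (along the carrier's y); bar 48.5 mm from the loop's hinge, which is on the lever 16 mm from its pivot. Starts leaning out, bar 60 to 85 mm out of the face, 140 to 175 mm up. Pinch it lightly across its legs at the bar (lever lies between and below): it turns in the grasp, with 5 N or so of rub, and draws the lever along.
- loop (a joint): Stretch of the loop's springs, m: 0 slack, about 3 to 10 mm when hooked and the lever closed; 7 N per mm.
- bento_a: Empty black lunch box, 130 by 190 by 34 mm, loose bystander; origin: centre of its underside.
- bento_b: Empty black lunch box like bento_a.
- food_pan: Empty steel food pan, 176 by 162 by 65 mm, loose bystander; origin: centre of its underside.
- spray_bottle: White bottle with blue cap, 72 mm across, 170 mm tall, loose bystander; origin: centre of its underside.
- probe: White probe thermometer lying on the bench in front of the carrier near one end of it, head 34 mm across and 22 mm high, thin steel stem; loose bystander; origin: under its head.
- rice_paddle: White plastic paddle lying on the bench in front of the carrier near its other end, loose bystander.

How it is judged:
By the outcome, as a careful person would: the job done as asked, in the order asked, and still so for the second after the job is handed in, with the robot touching nothing.
It also fails if it takes over 64 s, if anything falls off the work surface, if the arm or the gripper's body presses on something with over 40 N, if the wrist force passes 120 N, or if a joint passes its speed limit or range.

## Working session

There is one attempt and no reset: what is moved stays moved. The work goes in short steps, Python scripts to look and compute and a tool call to move; the robot and the scene stay as the last step left them, time stands still between calls to the robot, and variables do not carry over. Pictures are saved under pics/ and viewed, and the job is handed in when it is done.

Besides the shell and the picture viewer there is one more tool, called after "Call:" as a command line: name --pt "numbers of a row" for each row, then --argument value for the rest. play_rows: Moves the arm, as the interface text tells. Its arguments: {"type":"object","properties":{"series":{"type":"array"},"squeeze":{"type":"number"}},"required":["series"]}

```bash
mkdir -p pics; cat > h.py <<'E'
import numpy as np, cv2
from station import env
from scipy.spatial.transform import Rotation as R
def grab(n,f=None):
    d=env.grab_frame(n)
    if f: cv2.imwrite('pics/'+f,d['pixels'][:,:,::-1])
    return d
def ray(d,u,v):
    T=np.array(d['camera_from_world']);Rm=T[:3,:3];t=T[:3,3]
    c=-Rm.T@t; r=Rm.T@np.linalg.inv(np.array(d['K']))@np.array([u,v,1.]); return c,r/np.linalg.norm(r)
def onplane(d,u,v,z):
    c,r=ray(d,u,v); return c+r*(z-c[2])/r[2]
def proj(d,p):
    T=np.array(d['camera_from_world']); q=T[:3,:3]@np.array(p)+T[:3,3]; q=np.array(d['K'])@q; return q[:2]/q[2]
def tri(a,ua,b,ub):
    c1,r1=ray(a,*ua);c2,r2=ray(b,*ub)
    s=np.linalg.lstsq(np.stack([r1,-r2],1),c2-c1,rcond=None)[0]
    p,q=c1+s[0]*r1,c2+s[1]*r2; return (p+q)/2,np.linalg.norm(p-q)
E
python3 - <<'E'
from h import *
import pickle
D={n:grab(n,n+'0.png') for n in ['scene','top','wrist']}
pickle.dump(D,open('d0.pkl','wb'))
for n in D: print(n,ray(D[n],320,200))
print(env.observe(),env.hold_point_z)
E
```

```text
scene (array([ 0.98452032, -0.79750241,  0.96268243]), array([-0.32095892,  0.65439821, -0.68465199]))
top (array([0.44103492, 0.02030452, 1.26986235]), array([ 0.10339598, -0.00732368, -0.99461331]))
wrist (array([ 0.28399323, -0.58893166,  0.37246088]), array([-0.27499564, -0.08477852, -0.95770037]))
{'time': 0.15, 'joint_positions': array([-1.40308275e+00,  2.45678651e-01,  1.55876401e+00, -2.06002542e-05,
        1.33870698e+00, -1.74105721e-01]), 'joint_velocities': array([ 0.00131986, -0.00049328, -0.00523063,  0.00166591, -0.00056036,
        0.0008279 ]), 'joint_torque': array([ 1.97379959e-03, -4.29986358e+01, -3.26552260e+01, -1.67217672e-05,
        3.50633716e-03, -1.12474382e-05]), 'position': array([ 0.21780315, -0.61195237,  0.23040133]), 'tool_rot': array([-0.12027083,  0.69735457, -0.69625357,  0.12026017]), 'force': array([-0.78728687,  0.09870797, -0.1656205 ]), 'wrist_torque': array([-0.00375412, -0.0084309 ,  0.01367319]), 'finger_gap': 1.0016851746508488} -0.0187
```

View pics/scene0.png

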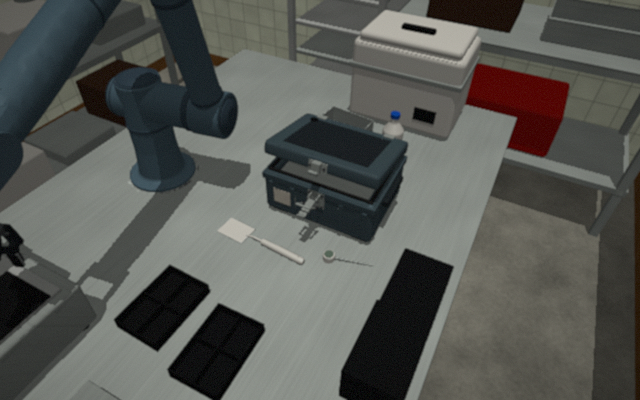

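View pics/top0.png

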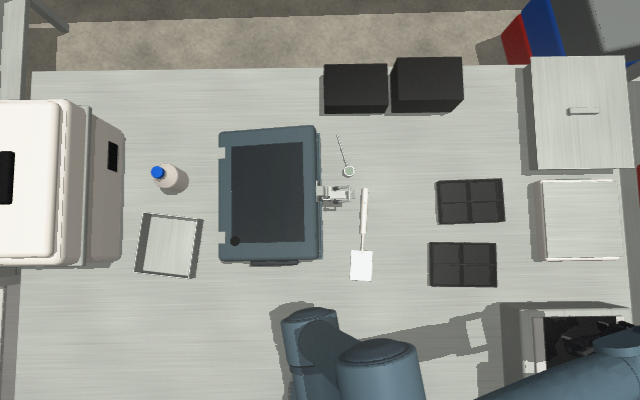

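View pics/wrist0.png

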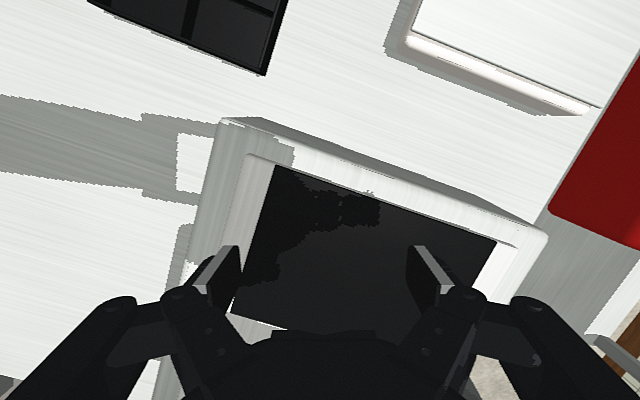

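The scene picture shows the carrier centred near (335,180), with the latch at (313,203) and the keeper at (318,167). In the top picture the front looks right, with the latch near (335,194). I'll zoom in on both.

```bash
python3 - <<'E'
from h import *
import pickle
D=pickle.load(open('d0.pkl','rb'))
a=D['scene']['pixels'][105:255,250:420,::-1]; cv2.imwrite('pics/sz.png',cv2.resize(a,None,fx=4.5,fy=4,interpolation=cv2.INTER_CUBIC)[:600])
a=D['top']['pixels'][115:275,205:385,::-1]; cv2.imwrite('pics/tz.png',cv2.resize(a,None,fx=3.7,fy=3.7,interpolation=cv2.INTER_CUBIC))
E
```

```text
(no output)
```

View pics/sz.png

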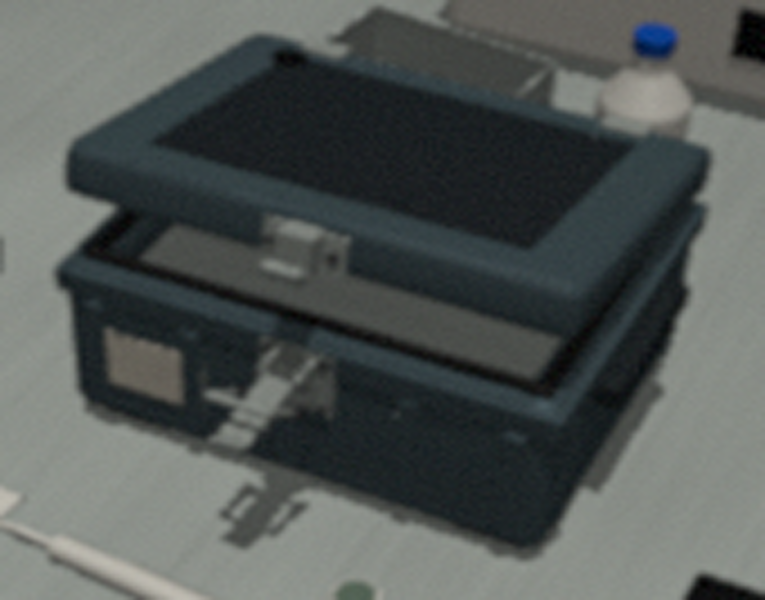

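View pics/tz.png

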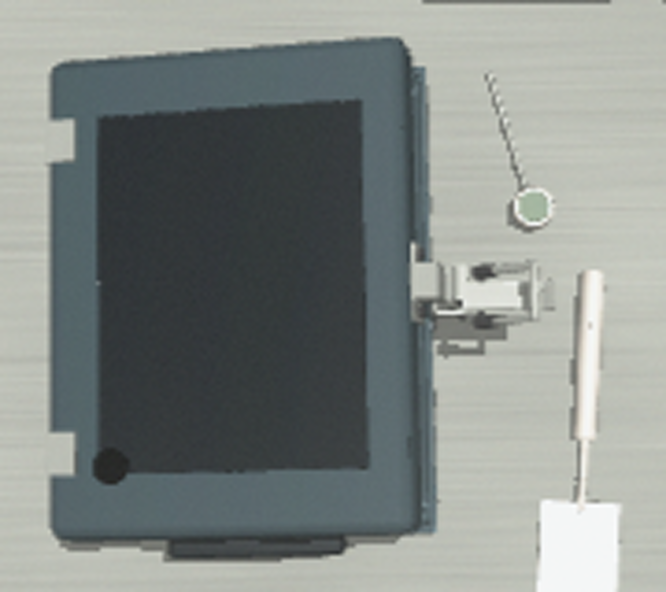

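```bash
python3 - <<'E'
from h import *
import pickle
D=pickle.load(open('d0.pkl','rb'))
S,T=D['scene'],D['top']
s=lambda u,v:(250+u/4.5,105+v/4)
t=lambda u,v:(205+u/3.7,115+v/3.7)
A=onplane(S,*s(85,408),0);B=onplane(S,*s(530,553),0); print('bottom',A,B,np.linalg.norm(A-B))
for z in(.155,.150):
  a=onplane(T,*t(424,67),z);b=onplane(T,*t(435,533),z);print('rim',a,b,np.linalg.norm(a-b),np.degrees(np.arctan2(*(a-b)[:2])))
a=onplane(S,*s(62,272),.155);b=onplane(S,*s(565,410),.155);print('rimS',a,b,np.linalg.norm(a-b))
# lid rear corners z~.2
a=onplane(T,*t(52,65),.2);b=onplane(T,*t(52,538),.2);print('rear',a,b)
# hinge knuckles z .155
# keeper
for n,us,ut in [('bar a',s(207,395),t(533,265)),('bar b',s(310,415),t(533,322)),('levertip l',s(212,440),t(553,278)),('lt r',s(250,445),t(553,310)),('lid corner R',s(705,150),t(403,40)),('lid front L',s(70,165),t(418,528)),('keeper',s(320,235),t(438,265))]:
  print(n,*tri(S,us,T,ut))
E
```

```text
bottom [4.08470244e-01 1.99258399e-02 1.11022302e-16] [0.73550973 0.02664516 0.        ] 0.327108510281685
rim [0.74127583 0.01026098 0.155     ] [0.3988611  0.00778831 0.155     ] 0.34242365480366016 89.58625900653821
rim [0.74262237 0.01021593 0.15      ] [0.39867196 0.00773218 0.15      ] 0.3439593764765455 89.58625900653821
rimS [ 0.41574793 -0.00151422  0.155     ] [0.74603503 0.01737876 0.155     ] 0.33082701261104974
rear [0.73457075 0.27496318 0.2       ] [0.40130777 0.27240325 0.2       ]
bar a [ 0.57759106 -0.07394203  0.17177652] 0.029353657858090153
bar b [ 0.58071483 -0.0524755   0.13235391] 0.0643570674832412
levertip l [ 0.57837378 -0.08652431  0.14094633] 0.013624508098350722
lt r [ 0.57420505 -0.07665301  0.12319845] 0.02804215468719799
lid corner R [0.74913823 0.04104794 0.33952369] 0.08403705012218701
lid front L [0.40822793 0.02199563 0.22996915] 0.007265713926562291
keeper [0.58518966 0.00644614 0.24604195] 0.010214585483956888
```

```bash
cat >> h.py <<'E'
def Rt(tilt=0,yaw=0,flip=1):
    # tool y down, tool z along world +-x ; tilt deg about world x: fingertips point toward +y ; yaw about z
    y=np.array([0,0,-1.]); z=np.array([flip,0,0.]); x=np.cross(y,z)
    M=R.from_matrix(np.stack([x,y,z],1))
    return R.from_euler('z',yaw,degrees=True)*R.from_euler('x',tilt,degrees=True)*M
def plan(p,Rg,n=None,show=True,vmax=.05):
    o=env.observe(); q=R.from_quat(o['tool_rot']); p0=np.array(o['position'])
    d=(q.inv()*Rg).as_rotvec(degrees=True)
    k=max(int(np.ceil(np.abs(d).max()/8.5)),int(np.ceil(np.linalg.norm(np.array(p)-p0)/vmax)),1)
    k=n or k
    for i in range(k):
        qi=q*R.from_rotvec(d*i/k,degrees=True)
        s=qi.inv().apply((np.array(p)-p0)/k)
        if show: print(np.round(s,4).tolist(),np.round(d/k,2).tolist())
    print('k',k,'total turn',np.round(d,1))
def st():
    o=env.observe();q=R.from_quat(o['tool_rot']).as_matrix()
    print('t',round(o['time'],2),'p',np.round(o['position'],4),'F',np.round(o['force'],2),'gap',round(o['finger_gap'],3),'j',np.round(o['joint_positions'],2));print(np.round(q,3))
E
python3 - <<'E'
from h import *
st()
for f in (1,-1): plan([.572,-.02,.38],Rt(0,0.4,f),show=f==-1)
E
```

```text
t 0.15 p [ 0.2178 -0.612   0.2304] F [-0.79  0.1  -0.17] gap 1.002 j [-1.4   0.25  1.56 -0.    1.34 -0.17]
[[-0.942 -0.     0.335]
 [-0.335  0.002 -0.942]
 [-0.    -1.    -0.002]]
k 15 total turn [  0.1 -70.8  -0.1]
[-0.0355, -0.0099, -0.0293] [0.0, 7.28, 0.0]
[-0.0315, -0.0099, -0.0335] [0.0, 7.28, 0.0]
[-0.027, -0.0099, -0.0373] [0.0, 7.28, 0.0]
[-0.022, -0.0099, -0.0404] [0.0, 7.28, 0.0]
[-0.0168, -0.0099, -0.0428] [0.0, 7.28, 0.0]
[-0.0112, -0.0099, -0.0446] [0.0, 7.28, 0.0]
[-0.0054, -0.0099, -0.0457] [0.0, 7.28, 0.0]
[0.0004, -0.0099, -0.046] [0.0, 7.28, 0.0]
[0.0062, -0.0099, -0.0456] [0.0, 7.28, 0.0]
[0.0119, -0.0099, -0.0444] [0.0, 7.28, 0.0]
[0.0175, -0.0099, -0.0426] [0.0, 7.28, 0.0]
[0.0227, -0.01, -0.04] [0.0, 7.28, 0.0]
[0.0276, -0.01, -0.0368] [0.0, 7.28, 0.0]
[0.032, -0.01, -0.033] [0.0, 7.28, 0.0]
[0.036, -0.01, -0.0287] [0.0, 7.28, 0.0]
k 15 total turn [1.000e-01 1.092e+02 1.000e-01]
```

```bash
python3 - <<'E'
from h import *
plan([.572,-.03,.38],Rt(0,0.4,1))
E
```

```text
[-0.0378, -0.0106, -0.0307] [0.0, -5.06, -0.0]
[-0.0403, -0.0106, -0.0272] [0.0, -5.06, -0.0]
[-0.0426, -0.0106, -0.0236] [0.0, -5.06, -0.0]
[-0.0445, -0.0106, -0.0197] [0.0, -5.06, -0.0]
[-0.0461, -0.0107, -0.0157] [0.0, -5.06, -0.0]
[-0.0473, -0.0107, -0.0116] [0.0, -5.06, -0.0]
[-0.0481, -0.0107, -0.0074] [0.0, -5.06, -0.0]
[-0.0486, -0.0107, -0.0031] [0.0, -5.06, -0.0]
[-0.0487, -0.0107, 0.0012] [0.0, -5.06, -0.0]
[-0.0484, -0.0107, 0.0054] [0.0, -5.06, -0.0]
[-0.0477, -0.0107, 0.0097] [0.0, -5.06, -0.0]
[-0.0466, -0.0107, 0.0139] [0.0, -5.06, -0.0]
[-0.0452, -0.0107, 0.0179] [0.0, -5.06, -0.0]
[-0.0435, -0.0107, 0.0218] [0.0, -5.06, -0.0]
k 14 total turn [  0.1 -70.8  -0.1]
```

Call:
play_rows --pt "-0.037 -0.02 -0.03 0 -5 0 1" --pt "-0.04 -0.02 -0.027 0 -5 0 1" --pt "-0.042 -0.02 -0.024 0 -5 0 1" --pt "-0.044 -0.015 -0.02 0 -5 0 1" --pt "-0.046 -0.01 -0.016 0 -5 0 1" --squeeze 20

```text
time: 0.65
position: [0.3378, -0.4072, 0.3107]
tool_rot: [-0.27, 0.657, -0.649, 0.271]
force: [1.0, -0.7, 0.8]
finger_gap: 0.147
```

Call:
play_rows --pt "-0.047 -0.01 -0.012 0 -5 0 1" --pt "-0.048 -0.01 -0.007 0 -5 0 1" --pt "-0.048 -0.01 -0.003 0 -5 0 1" --pt "-0.048 -0.01 0.001 0 -5 0 1" --pt "-0.048 -0.01 0.005 0 -5 0 1"

```text
time: 1.15
position: [0.4612, -0.1959, 0.3629]
tool_rot: [-0.409, 0.579, -0.572, 0.412]
force: [1.1, -0.8, -0.2]
finger_gap: -0.001
```

```bash
python3 - <<'E'
from h import *
st()
plan([.572,-.03,.38],Rt(0,0.4,1))
E
```

```text
t 1.15 p [ 0.4612 -0.1959  0.3629] F [ 1.11 -0.79 -0.2 ] gap -0.001 j [-0.63 -0.19  1.76  0.01  1.57 -0.3 ]
[[-0.326 -0.002  0.945]
 [-0.945  0.011 -0.326]
 [-0.01  -1.    -0.005]]
[-0.0386, -0.0031, 0.0101] [0.04, -3.89, -0.12]
[-0.0379, -0.0032, 0.0127] [0.04, -3.89, -0.12]
[-0.0369, -0.0032, 0.0152] [0.04, -3.89, -0.12]
[-0.0358, -0.0033, 0.0177] [0.04, -3.89, -0.12]
[-0.0345, -0.0034, 0.0201] [0.04, -3.89, -0.12]
k 5 total turn [  0.2 -19.4  -0.6]
```

Call:
play_rows --pt "-0.041 -0.004 0.011 0 -4.2 0 1" --pt "-0.04 -0.004 0.014 0 -4.2 0 1" --pt "-0.039 -0.003 0.016 0 -4.2 0 1" --pt "-0.037 -0.003 0.018 0 -4.2 -0.3 1" --pt "-0.035 -0.003 0.02 0 -3.5 -0.3 1"

```text
time: 1.65
position: [0.5771, -0.0112, 0.3831]
tool_rot: [0.51, -0.49, 0.49, -0.509]
force: [0.5, -1.2, 0.9]
finger_gap: -0.001
```

```bash
python3 - <<'E'
from h import *
import pickle
st()
D={n:grab(n,n+'1.png') for n in ['scene','top','wrist']}
pickle.dump(D,open('d1.pkl','wb'))
E
```

```text
t 1.65 p [ 0.5771 -0.0112  0.3831] F [ 0.47 -1.22  0.87] gap -0.001 j [-0.22 -0.01  1.56 -0.    1.59 -0.25]
[[ 0.039  0.     0.999]
 [-0.999 -0.001  0.039]
 [ 0.001 -1.     0.   ]]
```

View pics/wrist1.png

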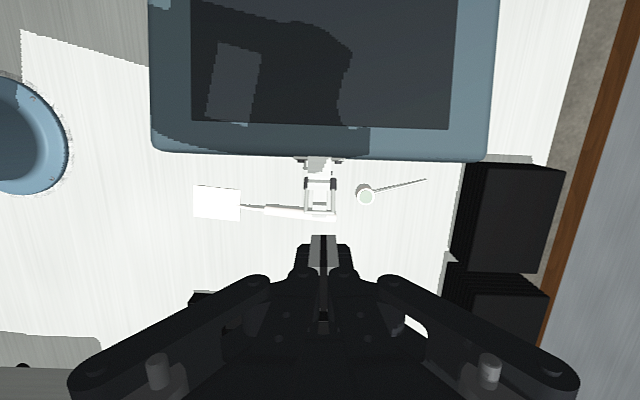

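```bash
python3 - <<'E'
from h import *
import pickle
D=pickle.load(open('d1.pkl','rb'))
a=D['wrist']['pixels'][140:240,240:400,::-1]; cv2.imwrite('pics/wz1.png',cv2.resize(a,None,fx=5,fy=5,interpolation=cv2.INTER_CUBIC))
a=D['scene']['pixels'][150:230,280:360,::-1]; cv2.imwrite('pics/sz1.png',cv2.resize(a,None,fx=7,fy=7,interpolation=cv2.INTER_CUBIC))
E
```

```text
(no output)
```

View pics/wz1.png

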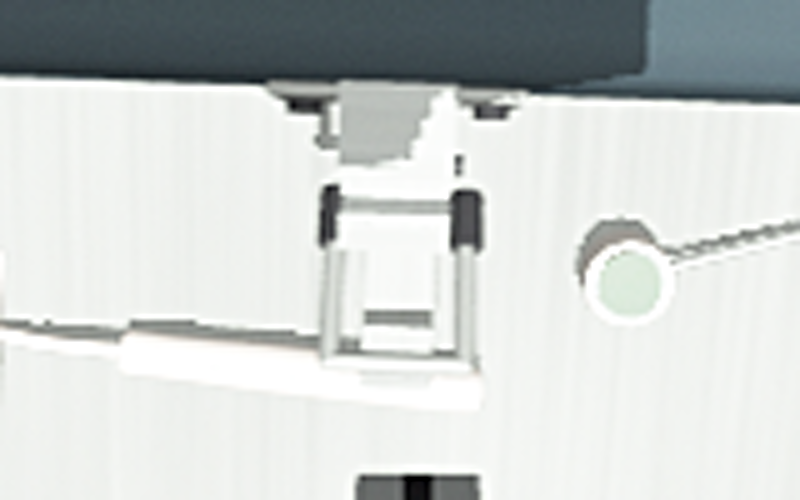

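View pics/sz1.png

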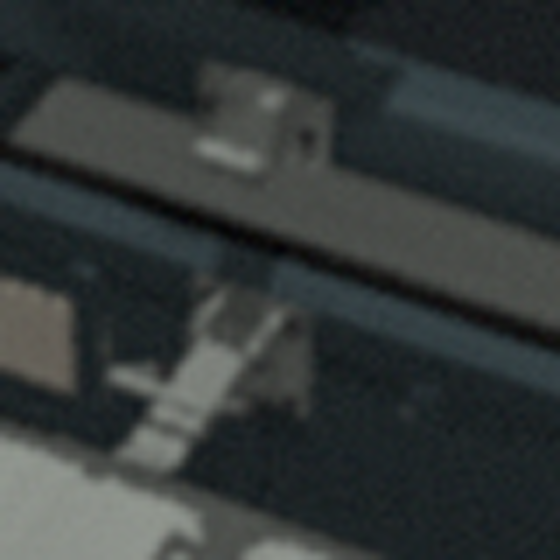

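```bash
python3 - <<'E'
from h import *
plan([.572,.045,.31],Rt(0,0.4,1))
E
```

```text
[-0.0281, 0.0363, -0.0013] [0.02, 0.94, 0.03]
[-0.0281, 0.0363, -0.0018] [0.02, 0.94, 0.03]
k 2 total turn [0.  1.9 0.1]
```

Call:
play_rows --pt "-0.028 0.01 -0.001 0 0.9 0 1" --pt "-0.028 0.02 -0.002 0 0.9 0 1" --pt "0 0.03 0 0 0 0 1" --pt "0 0.012 0 0 0 0 1"

```text
time: 2.2
position: [0.572, 0.0429, 0.3101]
tool_rot: [0.5, -0.498, 0.501, -0.5]
force: [-0.4, 0.2, -0.2]
finger_gap: -0.0
```

```bash
python3 - <<'E'
from h import *
st()
E
```

```text
t 2.2 p [0.572  0.0429 0.3101] F [-0.41  0.21 -0.18] gap -0.0 j [-0.12  0.01  1.67 -0.    1.46 -0.12]
[[ 0.001  0.003  1.   ]
 [-1.    -0.003  0.001]
 [ 0.003 -1.     0.003]]
```

Call:
play_rows --pt "0 0.01 0 0 0 0 1" --pt "0 0.01 0 0 0 0 1" --pt "0 0.01 0 0 0 0 1"

```text
time: 2.5
position: [0.5721, 0.0401, 0.2792]
tool_rot: [0.499, -0.499, 0.503, -0.499]
force: [0.7, 1.0, 0.4]
finger_gap: 0.001
```

Call:
play_rows --pt "0 0.01 0 0 0 0 1" --pt "0 0.008 0 0 0 0 1" --pt "0 0.008 0 0 0 0 1"

```text
time: 2.8
position: [0.5728, 0.0389, 0.252]
tool_rot: [0.498, -0.499, 0.504, -0.499]
force: [-0.5, -0.3, 0.2]
finger_gap: -0.001
```

Call:
play_rows --pt "0 0.008 0 0 0 0 1" --pt "0 0.008 0 0 0 0 1" --pt "0 0.008 0 0 0 0 1"

```text
time: 3.1
position: [0.5742, 0.0379, 0.2281]
tool_rot: [0.498, -0.497, 0.505, -0.499]
force: [0.3, -1.6, 3.2]
finger_gap: 0.003
```

Call:
play_rows --pt "0 0.006 0 0 0 0 1" --pt "0 0.006 0 0 0 0 1"

```text
time: 3.3
position: [0.5746, 0.0375, 0.2154]
tool_rot: [0.498, -0.497, 0.505, -0.499]
force: [-0.3, -1.7, 1.9]
finger_gap: -0.003
```

Call:
play_rows --pt "0 0.005 0 0 0 0 1" --pt "0 0.004 0 0 0 0 1"

```text
time: 3.5
position: [0.5748, 0.0373, 0.2055]
tool_rot: [0.498, -0.497, 0.505, -0.499]
force: [0.1, -1.4, 1.9]
finger_gap: -0.002
```

Call:
play_rows --pt "0 0.003 0 0 0 0 1" --pt "0 0.002 0 0 0 0 1"

```text
time: 3.7
position: [0.5748, 0.0373, 0.1999]
tool_rot: [0.498, -0.497, 0.505, -0.499]
force: [-3.5, -0.6, 17.3]
finger_gap: 0.001
```

Call:
play_rows --pt "0 0.002 0 0 0 0 1"

```text
time: 3.8
position: [0.5749, 0.0372, 0.1999]
tool_rot: [0.498, -0.497, 0.505, -0.499]
force: [-9.0, -1.3, 19.5]
finger_gap: 0.003
```

Call:
play_rows --pt "0 -0.02 0 0 0 0 1" --pt "0.01 -0.03 0 0 0 0 1" --pt "0.03 -0.04 0 0 0 0 1" --pt "0.04 -0.02 -0.002 0 1 0 -1" --pt "0.02 0 0 0 0 0 -1"

```text
time: 4.3
position: [0.5695, -0.0601, 0.311]
tool_rot: [0.496, -0.503, 0.505, -0.496]
force: [0.2, 0.8, -0.0]
finger_gap: 0.33
```

Call:
play_rows --pt "0 0 0 0 0 0 -1" --pt "0 0 0 0 0 0 -1"

```text
time: 4.5
position: [0.5694, -0.0614, 0.3109]
tool_rot: [0.495, -0.504, 0.506, -0.496]
force: [0.6, 0.2, 0.1]
finger_gap: 0.679
```

```bash
python3 - <<'E'
from h import *
import pickle
st()
D={n:grab(n,n+'2.png') for n in ['scene','top','wrist']}
pickle.dump(D,open('d2.pkl','wb'))
E
```

```text
t 4.5 p [ 0.5694 -0.0614  0.3109] F [0.58 0.19 0.11] gap 0.679 j [-0.31  0.01  1.67  0.    1.46 -0.29]
[[-0.019  0.003  1.   ]
 [-1.    -0.001 -0.019]
 [ 0.001 -1.     0.003]]
```

View pics/wrist2.png

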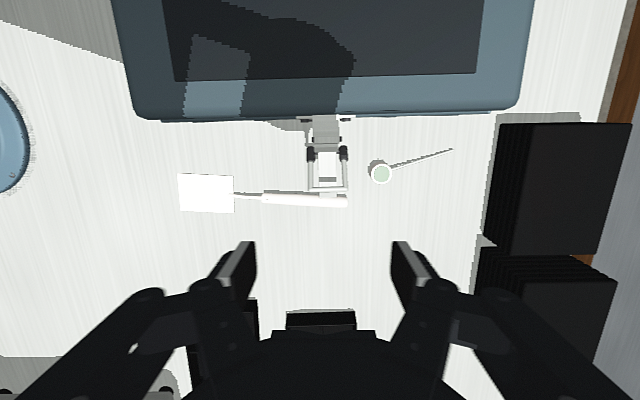

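View pics/scene2.png

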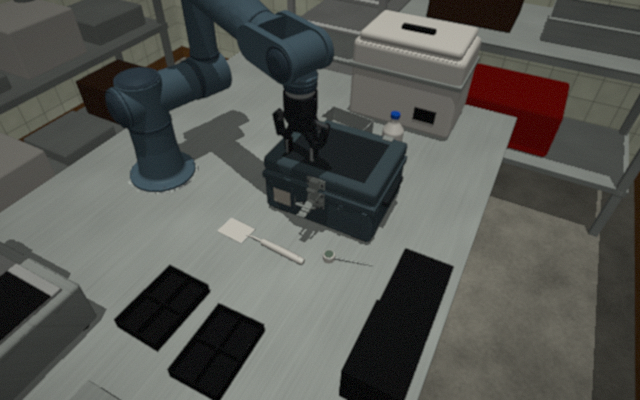

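```bash
python3 - <<'E'
from h import *
import pickle
D=pickle.load(open('d2.pkl','rb'))
a=D['wrist']['pixels'][100:220,260:400,::-1]; cv2.imwrite('pics/wz2.png',cv2.resize(a,None,fx=5,fy=5,interpolation=cv2.INTER_CUBIC))
a=D['scene']['pixels'][165:235,280:350,::-1]; cv2.imwrite('pics/sz2.png',cv2.resize(a,None,fx=8,fy=8,interpolation=cv2.INTER_CUBIC))
E
```

```text
(no output)
```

View pics/wz2.png

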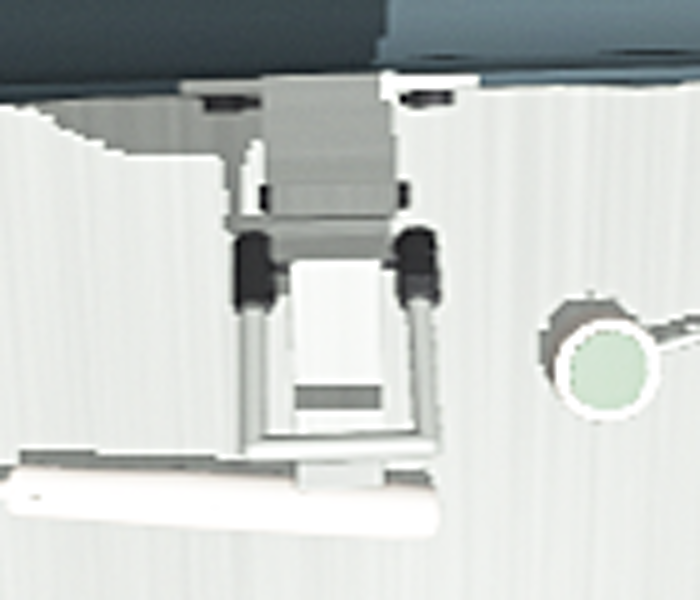

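View pics/sz2.png

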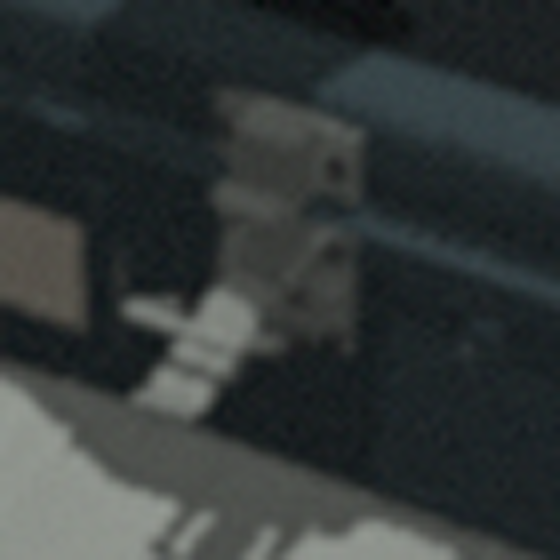

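```bash
python3 - <<'E'
from h import *
import pickle
D=pickle.load(open('d2.pkl','rb'));D1=pickle.load(open('d1.pkl','rb'))
S,W,W1,T=D['scene'],D['wrist'],D1['wrist'],D1['top']
s=lambda u,v:(280+u/8-.4,165+v/8-.4)
w=lambda u,v:(260+u/5-.4,100+v/5-.4)
w1=lambda u,v:(240+u/5-.4,140+v/5-.4)
for n,a,b in [('barL',s(122,305),w(248,447)),('barR',s(282,348),w(438,443)),('bar',s(203,326),w(343,445)),('lever end',s(172,407),w(340,490)),('lip',s(258,197),w(330,213))]:
  print(n,*[np.round(x,4) for x in tri(S,a,W,b)])
for n,a,b in [('barL',w1(322,360),w(248,447)),('barR',w1(478,362),w(438,443)),('rod',w1(400,205),w(330,265))]:
  print(n,*[np.round(x,4) for x in tri(W1,a,W,b)])
print(onplane(W,*w(343,445),.15),onplane(W,*w(330,265),.13),onplane(W,*w(330,213),.175),onplane(W,*w(330,78),.17))
b=[onplane(W,*w(u,v),.16) for u,v in((248,447),(438,443))];print(b,np.linalg.norm(b[0]-b[1]))
a,b=onplane(W,*(np.array([137,119])),.18),onplane(W,520,106,.18);print('face',a,b)
o,p=onplane(W,*w(230,220),.175),onplane(W,*w(398,215),.175);print(o,p)
E
```

```text
barL [ 0.5529 -0.0665  0.1556] 0.0
barR [ 0.6014 -0.0629  0.1558] 0.0155
bar [ 0.5773 -0.0645  0.1562] 0.0082
lever end [ 0.5761 -0.0818  0.1335] 0.0064
lip [ 0.5732 -0.0142  0.1706] 0.004
barL [ 0.553  -0.0643  0.1639] 0.0006
barR [ 0.5957 -0.0688  0.1469] 0.0011
rod [ 0.5719 -0.0337  0.1046] 0.0002
[ 0.57371816 -0.06785787  0.15      ] [ 0.57161944 -0.03047045  0.13      ] [ 0.57137801 -0.01471719  0.175     ] [0.57182316 0.01049442 0.17      ]
[array([ 0.55309447, -0.06533943,  0.16      ]), array([ 0.59400345, -0.06521265,  0.16      ])] 0.04090917937004503
face [0.3956154  0.01026851 0.18      ] [0.75152425 0.0153861  0.18      ]
[ 0.55185605 -0.01570456  0.175     ] [ 0.58462286 -0.01534306  0.175     ]
```

Call:
play_rows --pt "0.003 0.04 0.002 0 -0.9 0 -1" --pt "0.003 0.04 0.002 0 -0.8 0 -1" --pt "0.003 0.035 0 0 0 0 -1" --pt "0 0.02 0 0 0 0 -1" --pt "0 0 0 0 0 0 -1"

```text
time: 5.15
position: [0.5738, -0.0643, 0.1699]
tool_rot: [-0.504, 0.494, -0.495, 0.506]
force: [0.4, -0.4, -0.3]
finger_gap: 1.0
```

```bash
python3 - <<'E'
from h import *
import pickle
st()
D={n:grab(n,n+'3.png') for n in ['wrist','scene']}
pickle.dump(D,open('d3.pkl','wb'))
E
```

```text
t 5.15 p [ 0.5738 -0.0643  0.1699] F [ 0.42 -0.42 -0.31] gap 1.0 j [-0.31  0.14  1.8   0.    1.2  -0.33]
[[ 0.021  0.002  1.   ]
 [-1.     0.001  0.021]
 [-0.001 -1.     0.002]]
```

View pics/wrist3.png

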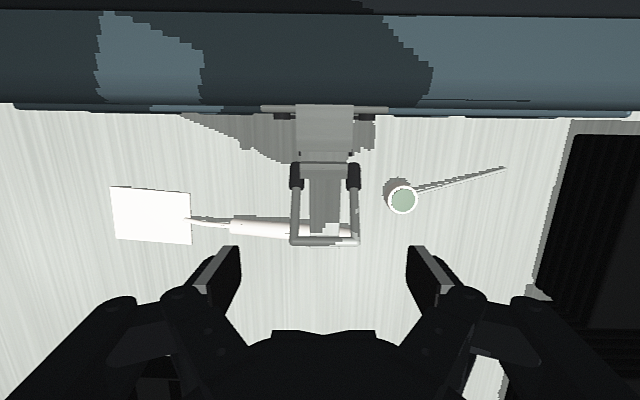

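```bash
python3 - <<'E'
from h import *
import pickle
D2=pickle.load(open('d2.pkl','rb'))['wrist'];D=pickle.load(open('d3.pkl','rb'));W=D['wrist']
for n,a,b in [('bar',(328.2,188.6),(325,241)),('barL',(309.2,189),(290,241)),('barR',(347.2,188.2),(360,241)),('rod',(325.6,152.6),(325,165))]:
  print(n,*[np.round(x,4) for x in tri(D2,a,W,b)])
for z in (.15,.16,.17): print(onplane(W,290,241,z),onplane(W,360,241,z))
for v in (104,111,152,160): print(v,onplane(W,325,v,.175))
a=W['pixels'][90:260,260:390,::-1]; cv2.imwrite('pics/wz3.png',cv2.resize(a,None,fx=3.5,fy=3.5,interpolation=cv2.INTER_CUBIC))
E
```

```text
bar [ 0.5736 -0.0663  0.1559] 0.0001
barL [ 0.5528 -0.0657  0.1583] 0.0005
barR [ 0.5947 -0.0664  0.1551] 0.0005
rod [ 0.5738 -0.0487 -0.0149] 0.0017
[ 0.55158621 -0.06952773  0.15      ] [ 0.59572462 -0.06866023  0.15      ]
[ 0.55275651 -0.06483978  0.16      ] [ 0.59417147 -0.06402581  0.16      ]
[ 0.5539268  -0.06015184  0.17      ] [ 0.59261833 -0.05939139  0.17      ]
104 [0.57161161 0.01184307 0.175     ]
111 [0.57168139 0.00874484 0.175     ]
152 [ 0.57210966 -0.01027248  0.175     ]
160 [ 0.57219735 -0.01416636  0.175     ]
```

View pics/wz3.png

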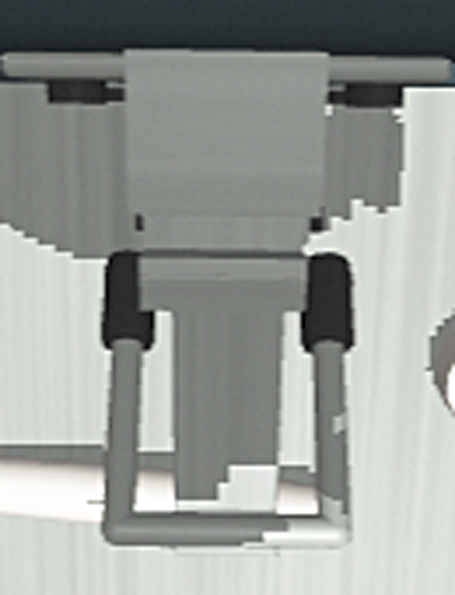

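Call:
play_rows --pt "0.003 0.015 0 0 0 0 -1" --pt "0.003 0.014 0 0 0 0 -1" --pt "0 0 0 0 0 0 0" --pt "0 0 0 0 0 0 0.2" --squeeze 20

```text
time: 5.65
position: [0.579, -0.0718, 0.1468]
tool_rot: [-0.502, 0.49, -0.499, 0.508]
force: [-0.3, 0.3, 1.0]
finger_gap: 0.688
```

Call:
play_rows --pt "0 0 0 0 0 0 0.2" --pt "0 0 0 0 0 0 0.2"

```text
time: 5.85
position: [0.5762, -0.0726, 0.1464]
tool_rot: [-0.505, 0.492, -0.497, 0.506]
force: [-3.7, 0.3, 0.6]
finger_gap: 0.495
```

```bash
python3 - <<'E'
from h import *
st()
grab('wrist','wrist4.png')
E
```

```text
t 5.85 p [ 0.5762 -0.0726  0.1464] F [-3.71  0.32  0.61] gap 0.495 j [-0.32  0.17  1.81 -0.    1.15 -0.34]
[[ 0.022  0.007  1.   ]
 [-1.    -0.005  0.022]
 [ 0.005 -1.     0.007]]
```

View pics/wrist4.png

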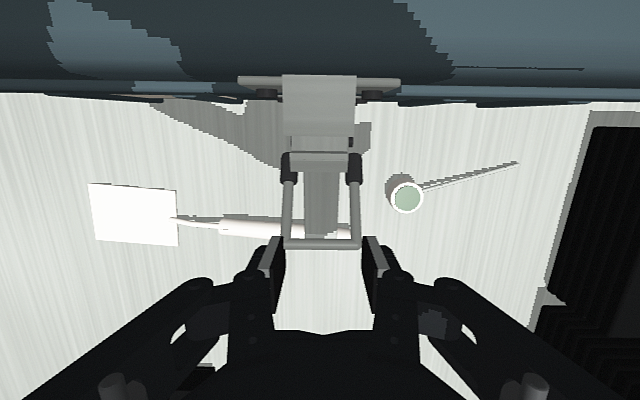

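Call:
play_rows --pt "0 0 0 0 0 0 -0.4" --pt "-0.002 0.004 -0.002 0 0 0 -0.4" --pt "-0.002 0.005 -0.001 0 0 0 -0.4" --pt "0 0 0 0 0 0 0.1" --pt "0 0 0 0 0 0 0.3" --squeeze 20

```text
time: 6.4
position: [0.5744, -0.0687, 0.1384]
tool_rot: [-0.504, 0.49, -0.499, 0.507]
force: [2.4, -1.3, 0.8]
finger_gap: 0.504
```

Call:
play_rows --pt "0 0 0 0 0 0 0.3" --pt "0 0 0 0 0 0 0.3"

```text
time: 6.6
position: [0.5745, -0.0686, 0.1385]
tool_rot: [-0.504, 0.49, -0.499, 0.507]
force: [-1.0, -0.4, -0.3]
finger_gap: 0.502
```

```bash
python3 - <<'E'
from h import *
st()
d=grab('wrist')
a=d['pixels'][60:330,200:450,::-1]; cv2.imwrite('pics/wz5.png',cv2.resize(a,None,fx=2.2,fy=2.2,interpolation=cv2.INTER_CUBIC))
E
```

```text
t 6.6 p [ 0.5745 -0.0686  0.1385] F [-0.96 -0.36 -0.32] gap 0.502 j [-0.31  0.18  1.82 -0.    1.13 -0.34]
[[ 0.022  0.012  1.   ]
 [-1.    -0.006  0.022]
 [ 0.006 -1.     0.011]]
```

View pics/wz5.png

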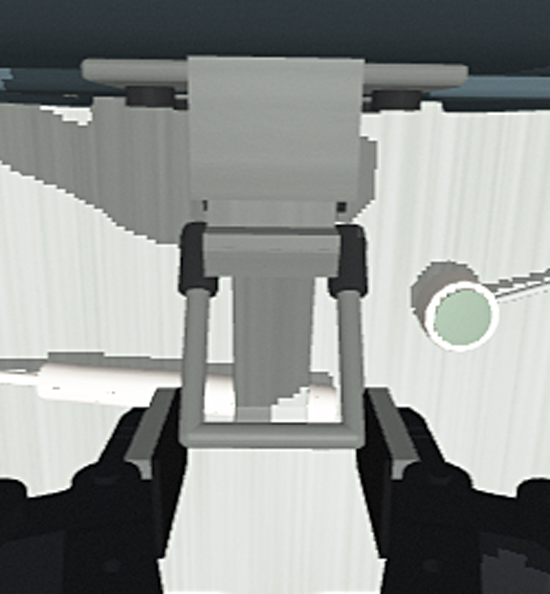

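Call:
play_rows --pt "-0.005 -0.008 0 0 0 0 0.3" --pt "-0.006 -0.008 0 0 0 0 0.3"

```text
time: 6.85
position: [0.5742, -0.0576, 0.1541]
tool_rot: [-0.504, 0.49, -0.499, 0.507]
force: [2.7, -0.8, -3.5]
finger_gap: 0.502
```

Call:
play_rows --pt "-0.006 -0.008 0 0 0 0 0.3" --pt "-0.006 -0.007 0 0 0 0 0.3"

```text
time: 7.05
position: [0.5738, -0.0437, 0.1697]
tool_rot: [-0.503, 0.49, -0.499, 0.507]
force: [5.0, 1.0, -7.6]
finger_gap: 0.497
```

```bash
python3 - <<'E'
from h import *
import pickle
st()
D={n:grab(n) for n in ['wrist','scene']}
pickle.dump(D,open('d6.pkl','wb'))
a=D['wrist']['pixels'][60:330,200:450,::-1]; cv2.imwrite('pics/wz6.png',cv2.resize(a,None,fx=2.2,fy=2.2,interpolation=cv2.INTER_CUBIC))
E
```

```text
t 7.05 p [ 0.5738 -0.0437  0.1697] F [ 4.96  1.01 -7.57] gap 0.497 j [-0.27  0.13  1.81 -0.    1.19 -0.29]
[[ 0.021  0.013  1.   ]
 [-1.    -0.005  0.021]
 [ 0.005 -1.     0.013]]
```

View pics/wz6.png

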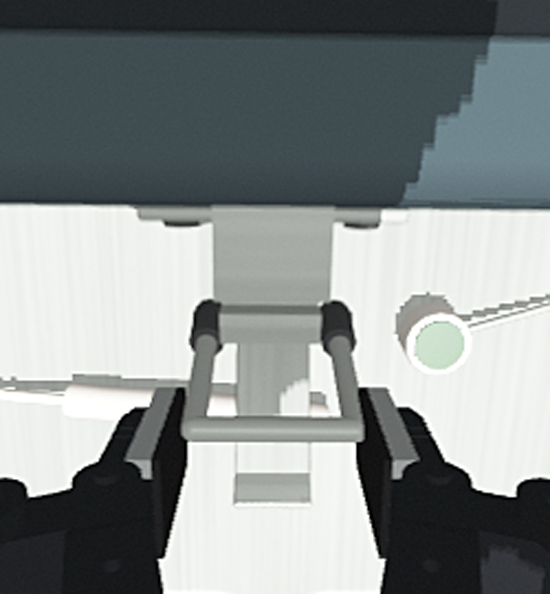

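Call:
play_rows --pt "-0.006 -0.003 0 0 0 0 0.3" --pt "-0.007 -0.002 0 0 0 0 0.3"

```text
time: 7.35
position: [0.5739, -0.0307, 0.176]
tool_rot: [-0.504, 0.489, -0.5, 0.507]
force: [3.9, -0.9, -3.5]
finger_gap: 0.494
```

Call:
play_rows --pt "-0.005 0 0 0 0 0 0.3" --pt "-0.004 0 0 0 0 0 0.3"

```text
time: 7.55
position: [0.574, -0.0214, 0.1772]
tool_rot: [-0.504, 0.489, -0.5, 0.507]
force: [2.0, -2.6, -2.2]
finger_gap: 0.498
```

```bash
python3 - <<'E'
from h import *
import pickle
st()
D={n:grab(n) for n in ['wrist','scene']}
pickle.dump(D,open('d7.pkl','wb'))
a=D['wrist']['pixels'][100:330,200:450,::-1]; cv2.imwrite('pics/wz7.png',cv2.resize(a,None,fx=2.5,fy=2.5,interpolation=cv2.INTER_CUBIC))
a=D['scene']['pixels'][165:235,280:350,::-1]; cv2.imwrite('pics/sz7.png',cv2.resize(a,None,fx=7,fy=7,interpolation=cv2.INTER_CUBIC))
E
```

```text
t 7.55 p [ 0.574  -0.0214  0.1772] F [ 2.04 -2.63 -2.18] gap 0.498 j [-0.23  0.12  1.81 -0.01  1.2  -0.25]
[[ 0.022  0.015  1.   ]
 [-1.    -0.009  0.022]
 [ 0.009 -1.     0.015]]
```

View pics/wz7.png

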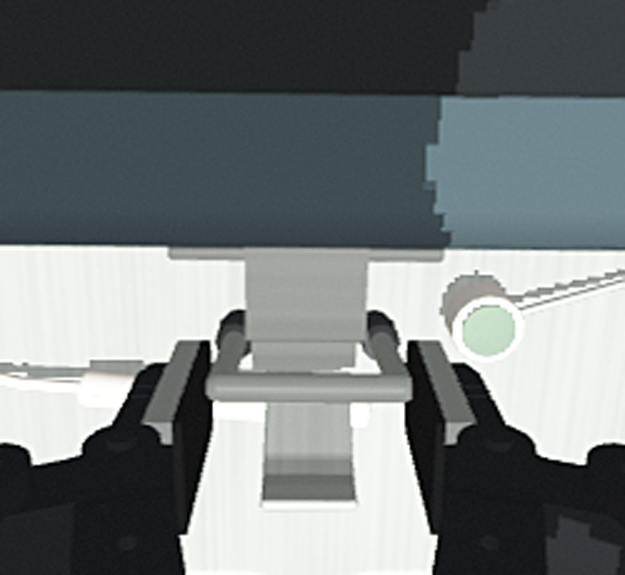

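View pics/sz7.png

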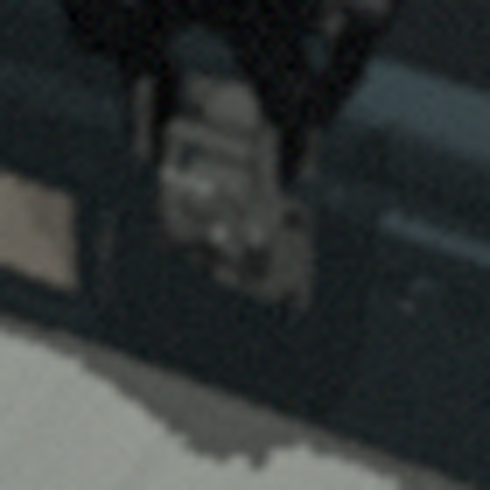

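```bash
python3 - <<'E'
from h import *
import pickle
W=pickle.load(open('d7.pkl','rb'))['wrist']
for z in (.182,.188,.194):
  a=onplane(W,284,254,z);b=onplane(W,364,254,z);print(z,a,b,np.linalg.norm(a-b))
for v in (236,):print(onplane(W,323,v,.192))
print(onplane(W,323,247,.175),onplane(W,323,236.5,.175),onplane(W,323,199,.2))
E
```

```text
0.182 [ 0.55132499 -0.02265643  0.182     ] [ 0.59472676 -0.02204413  0.182     ] 0.04340608867099486
0.188 [ 0.55209458 -0.01943577  0.188     ] [ 0.59359113 -0.01885035  0.188     ] 0.04150068752993669
0.194 [ 0.55286416 -0.01621511  0.194     ] [ 0.59245551 -0.01565657  0.194     ] 0.039595286388878756
[ 0.57195549 -0.00715281  0.192     ]
[ 0.57251971 -0.02169704  0.175     ] [ 0.57237799 -0.01522234  0.175     ] [0.57136905 0.01435377 0.2       ]
```

Call:
play_rows --pt "-0.004 0 0 0 0 0 0.3" --pt "-0.004 0 0 0 0 0 0.3"

```text
time: 7.85
position: [0.5739, -0.0134, 0.1774]
tool_rot: [-0.504, 0.489, -0.501, 0.507]
force: [0.5, -2.5, -0.5]
finger_gap: 0.497
```

Call:
play_rows --pt "-0.002 0 0 0 0 0 0.3"

```text
time: 7.95
position: [0.5739, -0.0121, 0.1774]
tool_rot: [-0.505, 0.488, -0.501, 0.506]
force: [1.5, -8.9, -1.1]
finger_gap: 0.497
```

Call:
play_rows --pt "0.001 0.003 0 0 0 0 0.3" --pt "0 0.004 0 0 0 0 0.3"

```text
time: 8.15
position: [0.5743, -0.0128, 0.1724]
tool_rot: [-0.504, 0.488, -0.501, 0.506]
force: [-1.1, -0.4, 4.9]
finger_gap: 0.499
```

Call:
play_rows --pt "0 0.003 0 0 0 0 0.3" --pt "0 0.003 0 0 0 0 0.3"

```text
time: 8.35
position: [0.5744, -0.0124, 0.1673]
tool_rot: [-0.504, 0.488, -0.501, 0.507]
force: [-1.3, -1.5, 4.6]
finger_gap: 0.499
```

```bash
python3 - <<'E'
from h import *
import pickle
D={n:grab(n) for n in ['wrist']}
pickle.dump(D,open('d8.pkl','wb'))
a=D['wrist']['pixels'][150:330,200:450,::-1]; cv2.imwrite('pics/wz8.png',cv2.resize(a,None,fx=3,fy=3,interpolation=cv2.INTER_CUBIC))
E
```

```text
(no output)
```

View pics/wz8.png

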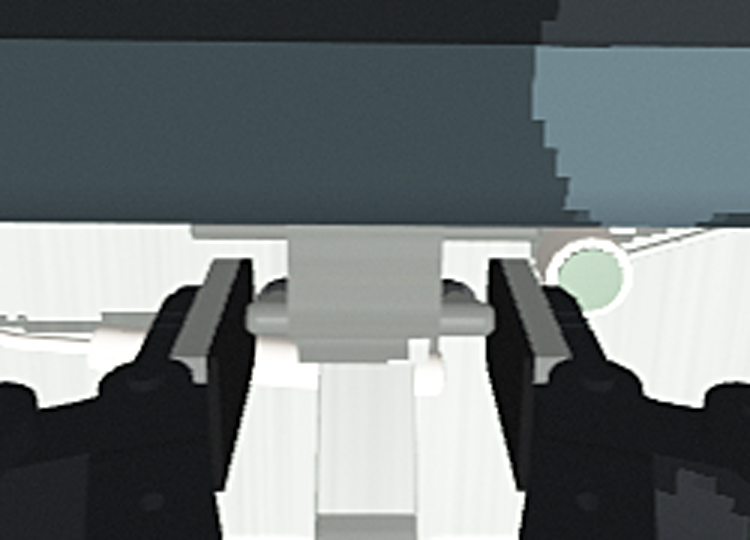

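Call:
play_rows --pt "0 0.003 0 0 0 0 0.3" --pt "0 0.002 0 0 0 0 0.3"

```text
time: 8.6
position: [0.5743, -0.0124, 0.1616]
tool_rot: [-0.504, 0.488, -0.501, 0.507]
force: [-1.3, -1.5, 3.1]
finger_gap: 0.496
```

Call:
play_rows --pt "0 0.002 0 0 0 0 0.3" --pt "0 0.002 0 0 0 0 0.3"

```text
time: 8.8
position: [0.5744, -0.0123, 0.1574]
tool_rot: [-0.504, 0.488, -0.501, 0.507]
force: [-2.5, -0.6, 11.4]
finger_gap: 0.494
```

```bash
python3 - <<'E'
from h import *
import pickle
W=pickle.load(open('d8.pkl','rb'))['wrist']
for z in (.165,.17,.175,.18,.185):
  a=onplane(W,282,256,z);b=onplane(W,364.7,256,z);print(z,a,np.linalg.norm(a-b))
D={n:grab(n) for n in ['wrist']}
pickle.dump(D,open('d9.pkl','wb'))
a=D['wrist']['pixels'][150:330,200:450,::-1]; cv2.imwrite('pics/wz9.png',cv2.resize(a,None,fx=3,fy=3,interpolation=cv2.INTER_CUBIC))
E
```

```text
0.165 [ 0.54958828 -0.01870562  0.165     ] 0.04730675648150204
0.17 [ 0.5502712  -0.01596855  0.17      ] 0.045660520530563
0.175 [ 0.55095411 -0.01323149  0.175     ] 0.04401428457962395
0.18 [ 0.55163703 -0.01049443  0.18      ] 0.0423680486286849
0.185 [ 0.55231995 -0.00775737  0.185     ] 0.040721812677745856
```

View pics/wz9.png

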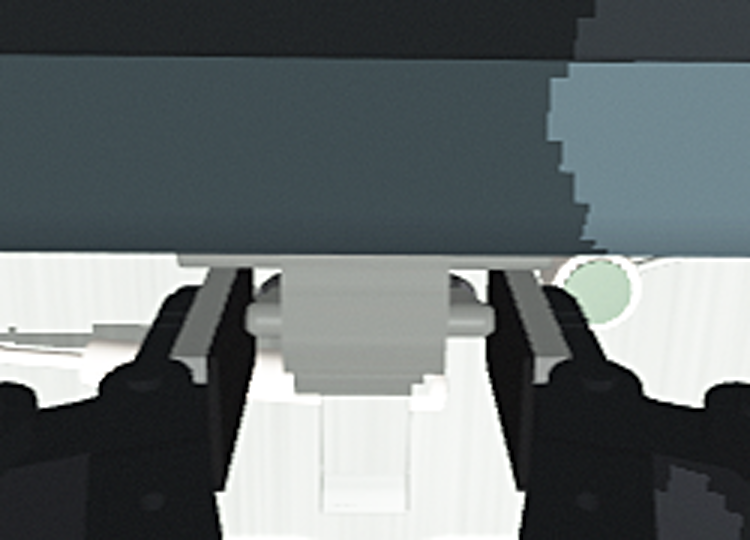

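Call:
play_rows --pt "0 -0.001 0 0 0 0 0" --pt "0 0 0 0 0 0 -0.6" --pt "0 0 0 0 0 0 -0.6"

```text
time: 9.15
position: [0.5734, -0.0117, 0.1562]
tool_rot: [-0.504, 0.49, -0.5, 0.506]
force: [-0.6, -0.9, -0.0]
finger_gap: 0.799
```

```bash
python3 - <<'E'
from h import *
import pickle
st()
D={n:grab(n) for n in ['wrist']}
a=D['wrist']['pixels'][150:330,200:450,::-1]; cv2.imwrite('pics/wz10.png',cv2.resize(a,None,fx=3,fy=3,interpolation=cv2.INTER_CUBIC))
E
```

```text
t 9.15 p [ 0.5734 -0.0117  0.1562] F [-0.58 -0.95 -0.01] gap 0.799 j [-0.22  0.14  1.82 -0.01  1.16 -0.23]
[[ 0.021  0.012  1.   ]
 [-1.    -0.008  0.021]
 [ 0.008 -1.     0.012]]
```

View pics/wz10.png

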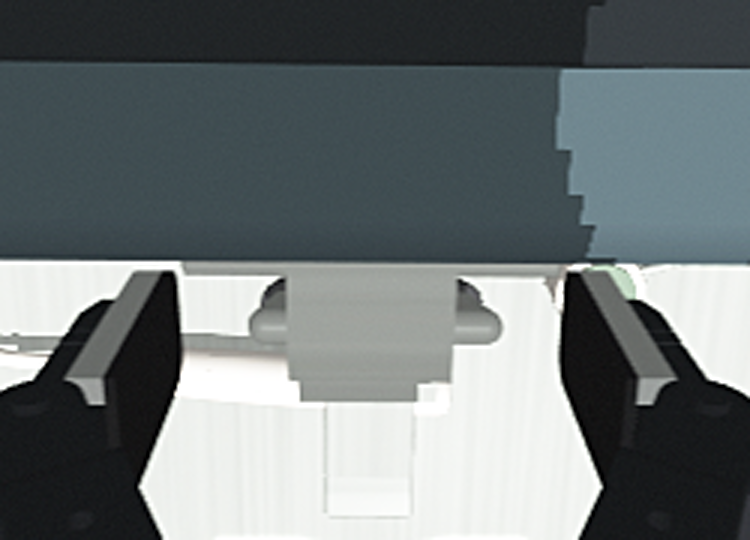

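Call:
play_rows --pt "0 -0.03 0 0 0 0 -0.6" --pt "0 -0.05 0 0 0 0 -0.6" --pt "0.03 -0.04 0 0 0 0 -0.6" --pt "0.05 0 0 0 0 0 1" --pt "0.05 0 0 0 0 0 1"

```text
time: 9.7
position: [0.5734, -0.1376, 0.2779]
tool_rot: [-0.508, 0.489, -0.495, 0.508]
force: [-0.1, -0.2, -1.8]
finger_gap: 0.477
```

```bash
python3 - <<'E'
from h import *
st()
plan([.573,-.16,.22],Rt(40,.8,1))
E
```

```text
t 9.7 p [ 0.5734 -0.1376  0.2779] F [-0.12 -0.24 -1.83] gap 0.477 j [-0.43  0.07  1.67 -0.    1.4  -0.46]
[[ 0.032  0.006  0.999]
 [-0.999 -0.005  0.032]
 [ 0.005 -1.     0.006]]
[0.0044, 0.0116, -0.0003] [0.01, 0.22, 8.06]
[0.006, 0.0109, -0.0003] [0.01, 0.22, 8.06]
[0.0075, 0.0099, -0.0003] [0.01, 0.22, 8.06]
[0.0088, 0.0088, -0.0002] [0.01, 0.22, 8.06]
[0.0099, 0.0075, -0.0002] [0.01, 0.22, 8.06]
k 5 total turn [ 0.1  1.1 40.3]
```

Call:
play_rows --pt "0.004 0.012 0 0 0.2 8 1" --pt "0.006 0.011 0 0 0.2 8 1" --pt "0.008 0.01 0 0 0.2 8 1" --pt "0.009 0.009 0 0 0.2 8 1" --pt "0.01 0.008 0 0 0.2 8 1"

```text
time: 10.2
position: [0.5776, -0.1647, 0.224]
tool_rot: [-0.296, 0.636, -0.293, 0.65]
force: [0.8, -0.1, -0.2]
finger_gap: 0.002
```

```bash
python3 - <<'E'
from h import *
import pickle
st()
D={n:grab(n,n+'11.png') for n in ['wrist','scene']}
pickle.dump(D,open('d11.pkl','wb'))
E
```

```text
t 10.2 p [ 0.5776 -0.1647  0.224 ] F [ 0.81 -0.11 -0.15] gap 0.002 j [-0.69  0.34  1.57  0.54  1.71 -0.77]
[[ 0.02   0.004  1.   ]
 [-0.757  0.653  0.013]
 [-0.653 -0.757  0.016]]
```

View pics/wrist11.png

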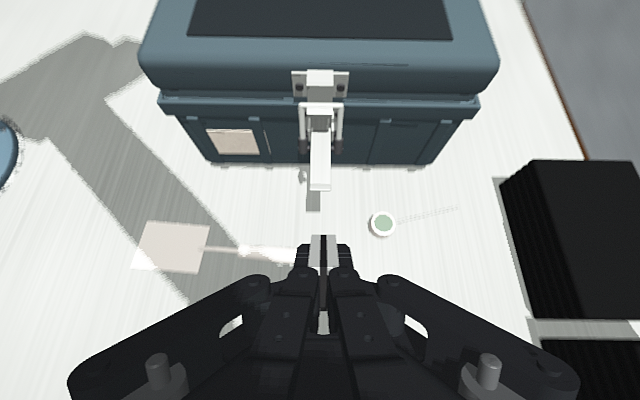

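```bash
python3 - <<'E'
from h import *
import pickle
D=pickle.load(open('d11.pkl','rb'));W=D['wrist']
a=W['pixels'][60:210,260:380,::-1]; cv2.imwrite('pics/wz11.png',cv2.resize(a,None,fx=4,fy=4,interpolation=cv2.INTER_CUBIC))
tip=(320,190)
for y in (-.075,-.08,-.084):
  c,r=ray(W,*tip); print(c+r*(y-c[1])/r[1])
E
```

```text
[ 0.5734789  -0.075       0.11434688]
[ 0.57350625 -0.08        0.1245523 ]
[ 0.57352814 -0.084       0.13271663]
```

View pics/wz11.png

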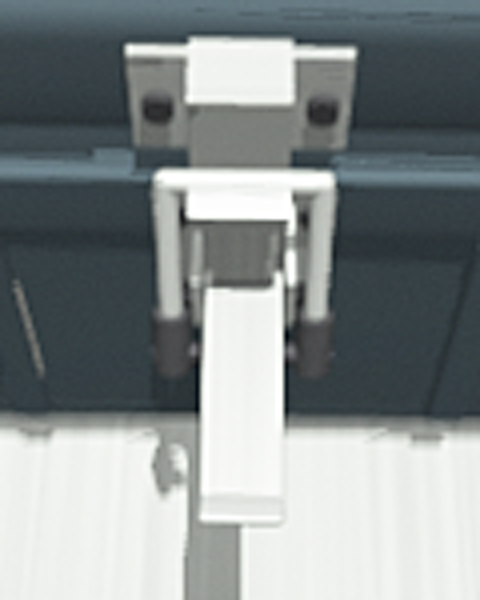

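```bash
cat >> h.py <<'E'
def lev(th,tilt=40,r=.052,gap=0,hw=.011,py=-.016,pz=.130):
    u=np.array([-np.sin(th),-np.cos(th)]); n=np.array([-np.cos(th),np.sin(th)])
    C=np.array([py,pz])+r*u+(.0045+gap)*n
    t=np.radians(tilt); xx=np.array([-np.cos(t),-np.sin(t)])
    e=min((hw*xx,-hw*xx),key=lambda e:e@n)
    return C-e
E
python3 - <<'E'
from h import *
for th in (1.75,1.55,1.4,1.2,1,.8,.7,.6,.5,.4,.3,.2): print(th,np.round(lev(th),4))
p=lev(1.75,gap=.003); plan([.573,p[0],p[1]],Rt(40,.8,1),vmax=.03)
E
```

```text
1.75 [-0.0579  0.1508]
1.55 [-0.0597  0.1405]
1.4 [-0.0596  0.1327]
1.2 [-0.0577  0.1224]
1 [-0.0538  0.1128]
0.8 [-0.0649  0.0899]
0.7 [-0.0614  0.0861]
0.6 [-0.0575  0.0826]
0.5 [-0.0533  0.0795]
0.4 [-0.0488  0.0768]
0.3 [-0.0441  0.0746]
0.2 [-0.0392  0.0729]
[-0.0079, 0.0239, -0.0003] [-0.09, 0.0, -0.17]
[-0.008, 0.0239, -0.0003] [-0.09, 0.0, -0.17]
[-0.008, 0.0239, -0.0003] [-0.09, 0.0, -0.17]
[-0.0081, 0.0239, -0.0002] [-0.09, 0.0, -0.17]
[-0.0082, 0.0238, -0.0002] [-0.09, 0.0, -0.17]
k 5 total turn [-0.4  0.  -0.9]
```

Call:
play_rows --pt "-0.008 0.024 0 0 0 0 1" --pt "-0.008 0.024 0 0 0 0 1" --pt "-0.008 0.024 0 0 0 0 1" --pt "-0.008 0.024 -0.001 0 0 0 1" --pt "-0.008 0.018 -0.001 0 0 0 1"

```text
time: 10.8
position: [0.5751, -0.0588, 0.1594]
tool_rot: [-0.299, 0.636, -0.298, 0.646]
force: [-1.2, 0.2, 0.7]
finger_gap: -0.0
```

```bash
python3 - <<'E'
from h import *
st()
grab('wrist','wrist12.png')
p=lev(1.4); plan([.573,p[0],p[1]],Rt(40,.8,1),vmax=.005)
E
```

```text
t 10.8 p [ 0.5751 -0.0588  0.1594] F [-1.18  0.17  0.73] gap -0.0 j [-0.55  0.31  1.73  0.58  1.52 -0.73]
[[ 0.014  0.005  1.   ]
 [-0.765  0.643  0.008]
 [-0.643 -0.766  0.013]]
[0.0032, 0.0029, -0.0002] [-0.1, 0.04, -0.03]
[0.0032, 0.0029, -0.0002] [-0.1, 0.04, -0.03]
[0.0032, 0.0029, -0.0002] [-0.1, 0.04, -0.03]
[0.0032, 0.0029, -0.0002] [-0.1, 0.04, -0.03]
[0.0032, 0.0029, -0.0002] [-0.1, 0.04, -0.03]
[0.0032, 0.0029, -0.0002] [-0.1, 0.04, -0.03]
k 6 total turn [-0.6  0.2 -0.2]
```

View pics/wrist12.png

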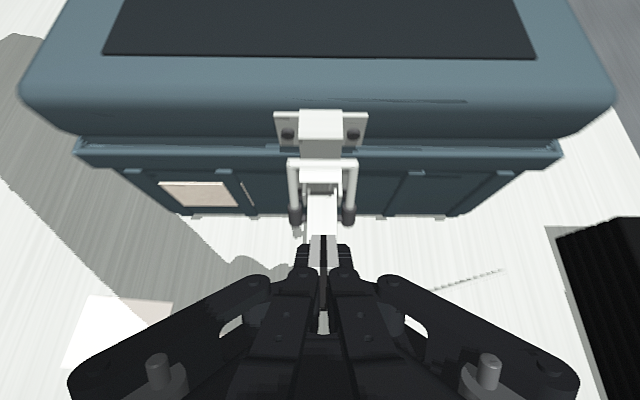

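Call:
play_rows --pt "0.004 0.004 -0.001 0 0 0 1" --pt "0.004 0.004 -0.001 0 0 0 1" --pt "0.003 0.003 0 0 0 0 1"

```text
time: 11.15
position: [0.5731, -0.0564, 0.1444]
tool_rot: [-0.302, 0.634, -0.297, 0.647]
force: [-0.6, -0.2, 0.3]
finger_gap: -0.002
```

Call:
play_rows --pt "0.003 0.003 0 0 0 0 1" --pt "0.003 0.003 0 0 0 0 1"

```text
time: 11.35
position: [0.5739, -0.0586, 0.1359]
tool_rot: [-0.302, 0.633, -0.298, 0.647]
force: [0.7, -0.4, -0.2]
finger_gap: -0.0
```

Call:
play_rows --pt "0.003 0.003 0 0 0 0 1" --pt "0.003 0.003 0 0 0 0 1"

```text
time: 11.55
position: [0.5744, -0.0602, 0.1273]
tool_rot: [-0.301, 0.633, -0.299, 0.647]
force: [-1.3, 0.4, 2.0]
finger_gap: -0.0
```

Call:
play_rows --pt "0.002 0.005 0 0 0 0 1" --pt "0.002 0.005 0 0 0 0 1"

```text
time: 11.75
position: [0.5746, -0.0575, 0.1168]
tool_rot: [-0.301, 0.633, -0.299, 0.647]
force: [-2.1, 0.3, 4.0]
finger_gap: 0.0
```

Call:
play_rows --pt "0.002 0.005 0 0 0 0 1" --pt "0.002 0.005 0 0 0 0 1"

```text
time: 11.95
position: [0.5751, -0.0537, 0.1063]
tool_rot: [-0.301, 0.633, -0.299, 0.648]
force: [-0.9, -0.7, 3.5]
finger_gap: -0.002
```

```bash
python3 - <<'E'
from h import *
st()
grab('wrist','wrist13.png')
E
```

```text
t 11.95 p [ 0.5751 -0.0537  0.1063] F [-0.91 -0.72  3.55] gap -0.002 j [-0.55  0.39  1.75  0.59  1.44 -0.78]
[[ 0.02   0.006  1.   ]
 [-0.768  0.641  0.012]
 [-0.641 -0.768  0.018]]
```

View pics/wrist13.png

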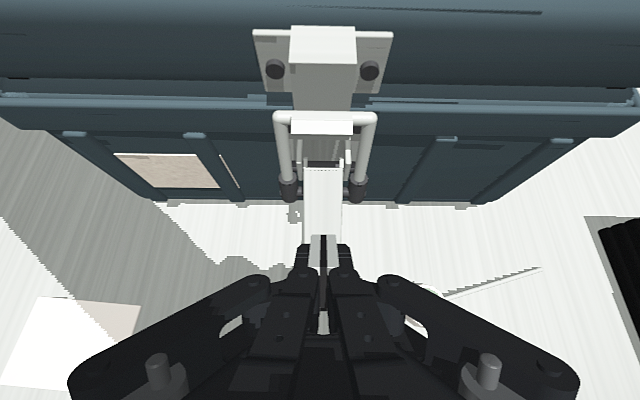

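Call:
play_rows --pt "0 0.006 -0.001 0 0 0 1" --pt "0 0.006 0 0 0 0 1"

```text
time: 12.2
position: [0.5751, -0.0464, 0.0965]
tool_rot: [-0.301, 0.632, -0.3, 0.648]
force: [-1.5, -1.7, 4.3]
finger_gap: 0.002
```

Call:
play_rows --pt "-0.001 0.006 0 0 0 0 1" --pt "-0.001 0.006 0 0 0 0 1"

```text
time: 12.4
position: [0.575, -0.0365, 0.0874]
tool_rot: [-0.301, 0.632, -0.3, 0.648]
force: [0.1, -0.9, 0.3]
finger_gap: 0.001
```

```bash
python3 - <<'E'
from h import *
st()
grab('wrist','wrist14.png')
E
```

```text
t 12.4 p [ 0.575  -0.0365  0.0874] F [ 0.08 -0.95  0.34] gap 0.001 j [-0.52  0.4   1.77  0.6   1.39 -0.78]
[[ 0.02   0.009  1.   ]
 [-0.769  0.639  0.01 ]
 [-0.638 -0.769  0.02 ]]
```

View pics/wrist14.png

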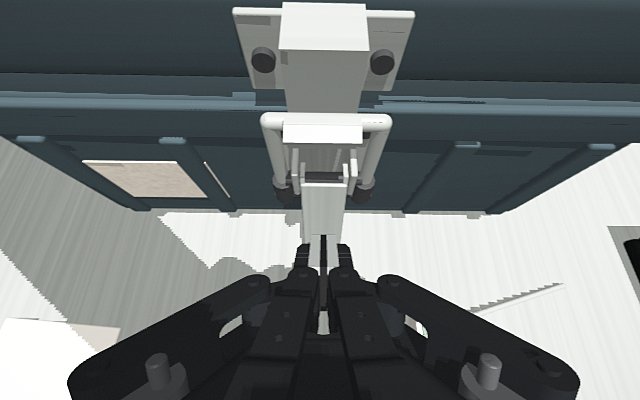

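Call:
play_rows --pt "0 -0.02 0 0 0 0 1" --pt "0 -0.04 0 0 0 0 1" --pt "0 -0.04 0 0 0 0 1"

```text
time: 12.75
position: [0.5683, -0.0941, 0.157]
tool_rot: [-0.303, 0.638, -0.292, 0.645]
force: [0.8, 0.0, 0.2]
finger_gap: 0.006
```

```bash
python3 - <<'E'
from h import *
import pickle
st()
D={n:grab(n) for n in ['wrist','scene']}
pickle.dump(D,open('d15.pkl','wb'))
a=D['wrist']['pixels'][:250,200:440,::-1]; cv2.imwrite('pics/wz15.png',cv2.resize(a,None,fx=2.4,fy=2.4,interpolation=cv2.INTER_CUBIC))
a=D['scene']['pixels'][165:235,280:350,::-1]; cv2.imwrite('pics/sz15.png',cv2.resize(a,None,fx=7,fy=7,interpolation=cv2.INTER_CUBIC))
E
```

```text
t 12.75 p [ 0.5683 -0.0941  0.157 ] F [0.83 0.01 0.21] gap 0.006 j [-0.61  0.34  1.7   0.55  1.56 -0.76]
[[ 0.014 -0.01   1.   ]
 [-0.763  0.646  0.017]
 [-0.646 -0.763  0.002]]
```

View pics/wz15.png

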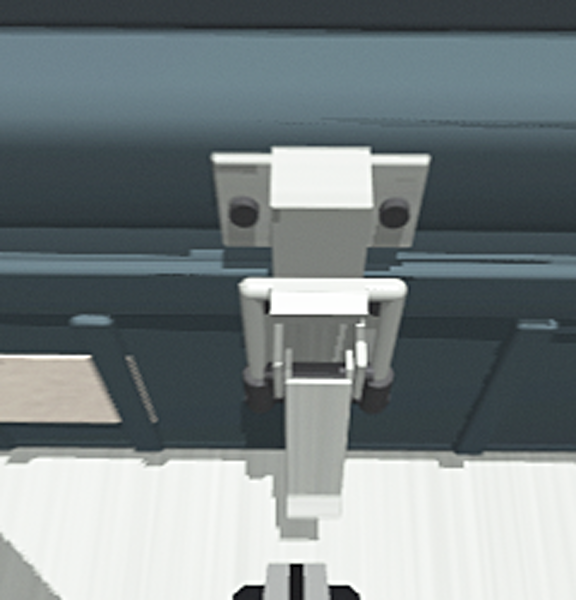

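View pics/sz15.png

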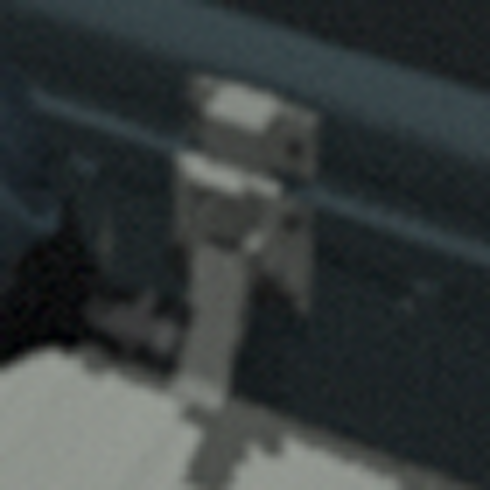

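```bash
python3 - <<'E'
from h import *
import pickle
D=pickle.load(open('d15.pkl','rb'));W=D['wrist'];S=D['scene']
for th in (0,.1,.2,.3,.4,.6):
  q=[-.016-.068*np.sin(th),.130-.068*np.cos(th)]; print(th,proj(W,[.573,*q]),proj(S,[.573,*q]))
print('seen',200+313/2.4,515/2.4,'scene',280+200/7,165+402/7)
E
```

```text
0 [330.57043949 193.01412421] [310.55581665 218.23014841]
0.1 [330.53314645 199.20249759] [309.42172315 219.6691821 ]
0.2 [330.51374952 205.19714638] [308.29066968 220.93518724]
0.3 [330.51305788 210.96777317] [307.17300795 222.01450259]
0.4 [330.53197804 216.47994035] [306.07924909 222.89469056]
0.6 [330.63273333 226.56648746] [304.00582631 224.01509636]
seen 330.4166666666667 214.58333333333334 scene 308.57142857142856 222.42857142857144
```

Call:
play_rows --pt "0.009 0.029 0.0015 0 0 0 1" --pt "0.009 0.029 0.0015 0 0 0 1" --pt "0.009 0.028 0.001 0 0 0 1" --pt "0 0 0 0 0 0 1"

```text
time: 13.25
position: [0.575, -0.0609, 0.0727]
tool_rot: [-0.303, 0.635, -0.297, 0.645]
force: [-0.3, 0.8, -0.8]
finger_gap: 0.004
```

```bash
python3 - <<'E'
from h import *
st()
for th in (.4,.3,.2,.1,0):
  p=lev(th);print(th,p);plan([.573,*p],Rt(40,.8),n=1)
E
```

```text
t 13.25 p [ 0.575  -0.0609  0.0727] F [-0.35  0.76 -0.84] gap 0.004 j [-0.55  0.45  1.74  0.58  1.4  -0.81]
[[ 0.016 -0.001  1.   ]
 [-0.768  0.64   0.013]
 [-0.64  -0.768  0.01 ]]
0.4 [-0.04882102  0.07678655]
[-0.0119, 0.0046, -0.0018] [-0.45, 0.33, 0.2]
k 1 total turn [-0.5  0.3  0.2]
0.3 [-0.04409255  0.07458168]
[-0.0142, 0.0093, -0.0017] [-0.45, 0.33, 0.2]
k 1 total turn [-0.5  0.3  0.2]
0.2 [-0.03916759  0.07285989]
[-0.0168, 0.0138, -0.0017] [-0.45, 0.33, 0.2]
k 1 total turn [-0.5  0.3  0.2]
0.1 [-0.03409535  0.07163837]
[-0.02, 0.018, -0.0016] [-0.45, 0.33, 0.2]
k 1 total turn [-0.5  0.3  0.2]
0 [-0.02892649  0.07092934]
[-0.0235, 0.0219, -0.0016] [-0.45, 0.33, 0.2]
k 1 total turn [-0.5  0.3  0.2]
```

Call:
play_rows --pt "-0.005 0.004 -0.001 0 0 0 1" --pt "-0.005 0.004 -0.001 0 0 0 1"

```text
time: 13.45
position: [0.5724, -0.0471, 0.0727]
tool_rot: [-0.303, 0.636, -0.297, 0.645]
force: [-0.8, 0.2, 0.8]
finger_gap: -0.003
```

Call:
play_rows --pt "-0.003 0.002 0 0 0 0 1" --pt "-0.003 0.002 0 0 0 0 1"

```text
time: 13.65
position: [0.573, -0.0395, 0.0754]
tool_rot: [-0.303, 0.635, -0.297, 0.646]
force: [0.0, -0.1, -0.1]
finger_gap: -0.001
```

Call:
play_rows --pt "-0.002 0.002 0 0 0 0 1" --pt "-0.002 0.002 0 0 0 0 1"

```text
time: 13.85
position: [0.5739, -0.034, 0.0765]
tool_rot: [-0.303, 0.633, -0.298, 0.646]
force: [-0.1, 0.3, -0.7]
finger_gap: 0.0
```

```bash
python3 - <<'E'
from h import *
import pickle
D={n:grab(n) for n in ['wrist','scene']}
pickle.dump(D,open('d16.pkl','wb'))
W=D['wrist']
a=W['pixels'][:260,220:430,::-1]; cv2.imwrite('pics/wz16.png',cv2.resize(a,None,fx=2.3,fy=2.3,interpolation=cv2.INTER_CUBIC))
for th in (0,.2,.3,.4):
  q=[-.016-.068*np.sin(th),.130-.068*np.cos(th)]; print(th,proj(W,[.573,*q]))
print(proj(W,env.observe()['position']))
E
```

```text
0 [324.13169228 224.98621737]
0.2 [323.90233808 245.49247919]
0.3 [323.81175456 255.71938181]
0.4 [323.73885782 265.92252812]
[325.3544582  247.51364877]
```

View pics/wz16.png

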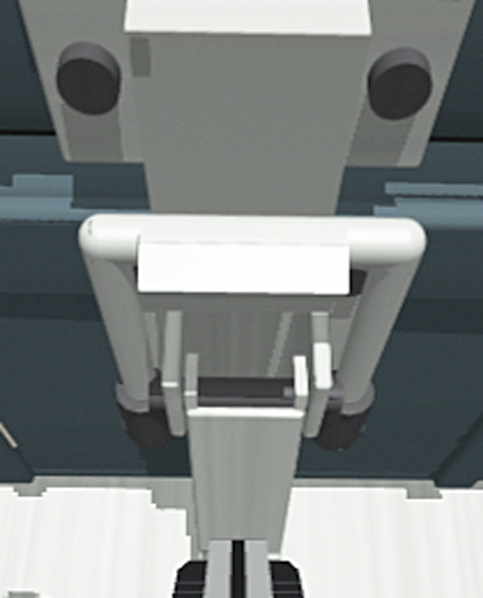

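Call:
play_rows --pt "-0.002 0.002 0 0 0 0 1" --pt "-0.002 0.002 0 0 0 0 1"

```text
time: 14.15
position: [0.5738, -0.0284, 0.0759]
tool_rot: [-0.303, 0.634, -0.298, 0.646]
force: [-0.9, -0.9, -0.2]
finger_gap: 0.001
```

Call:
play_rows --pt "-0.002 0.002 0 0 0 0 1"

```text
time: 14.25
position: [0.5738, -0.0254, 0.0756]
tool_rot: [-0.303, 0.634, -0.299, 0.646]
force: [-0.8, 0.5, -0.4]
finger_gap: -0.0
```

```bash
python3 - <<'E'
from h import *
import pickle
D={n:grab(n) for n in ['wrist','scene']}
pickle.dump(D,open('d17.pkl','wb'))
W=D['wrist']
a=W['pixels'][:260,220:430,::-1]; cv2.imwrite('pics/wz17.png',cv2.resize(a,None,fx=2.3,fy=2.3,interpolation=cv2.INTER_CUBIC))
st()
E
```

```text
t 14.35 p [ 0.5738 -0.0253  0.0756] F [-0.08  0.16 -0.18] gap -0.001 j [-0.5   0.42  1.78  0.61  1.37 -0.78]
[[ 0.019  0.002  1.   ]
 [-0.77   0.638  0.013]
 [-0.638 -0.77   0.014]]
```

View pics/wz17.png

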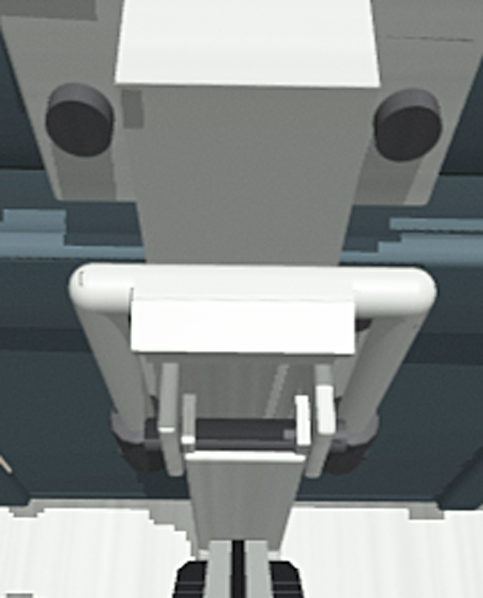

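Call:
play_rows --pt "0.01 -0.02 0 0 0 0 1" --pt "0.02 -0.04 0 0 0 0 1" --pt "0.01 -0.04 0 0 0 0 1" --pt "0.01 -0.02 0 0 0 0 1"

```text
time: 14.75
position: [0.5723, -0.1397, 0.1352]
tool_rot: [-0.304, 0.635, -0.294, 0.646]
force: [-0.3, 0.4, -0.5]
finger_gap: 0.003
```

```bash
python3 - <<'E'
from h import *
import pickle
st()
D={n:grab(n) for n in ['wrist','scene']}
pickle.dump(D,open('d18.pkl','wb'))
a=D['wrist']['pixels'][:250,200:440,::-1]; cv2.imwrite('pics/wz18.png',cv2.resize(a,None,fx=2.4,fy=2.4,interpolation=cv2.INTER_CUBIC))
a=D['scene']['pixels'][165:235,280:350,::-1]; cv2.imwrite('pics/sz18.png',cv2.resize(a,None,fx=7,fy=7,interpolation=cv2.INTER_CUBIC))
W,S=D['wrist'],D['scene']
for th in (0,.1,.2,.3,.4,.6):
  q=[-.016-.068*np.sin(th),.130-.068*np.cos(th)]; print(th,proj(W,[.573,*q]),proj(S,[.573,*q]))
print(proj(W,[.573,-.016,.130]))
E
```

```text
t 14.75 p [ 0.5723 -0.1397  0.1352] F [-0.28  0.39 -0.54] gap 0.003 j [-0.66  0.42  1.65  0.53  1.56 -0.82]
[[ 0.019 -0.007  1.   ]
 [-0.767  0.642  0.019]
 [-0.642 -0.767  0.007]]
0 [327.15989536 140.42751157] [310.55581665 218.23014841]
0.1 [327.07376449 146.09133179] [309.42172315 219.6691821 ]
0.2 [327.00089687 151.43095819] [308.29066968 220.93518724]
0.3 [326.94210412 156.41355152] [307.17300795 222.01450259]
0.4 [326.89830277 161.00182371] [306.07924909 222.89469056]
0.6 [326.85988649 168.82081729] [304.00582631 224.01509636]
[329.02240386  87.27231685]
```

View pics/wz18.png

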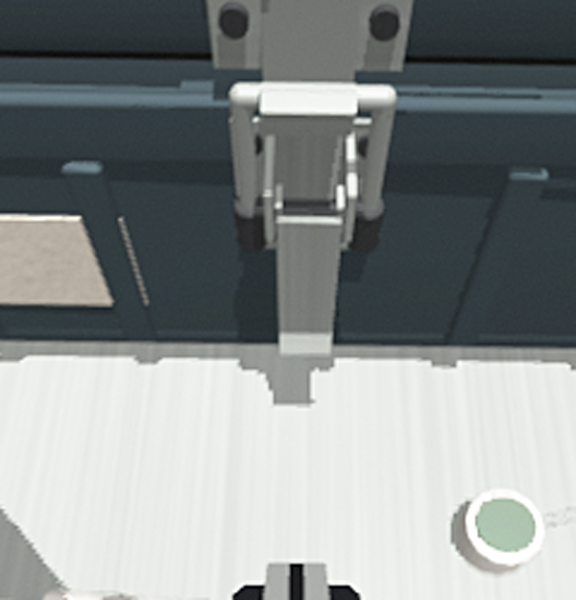

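View pics/sz18.png

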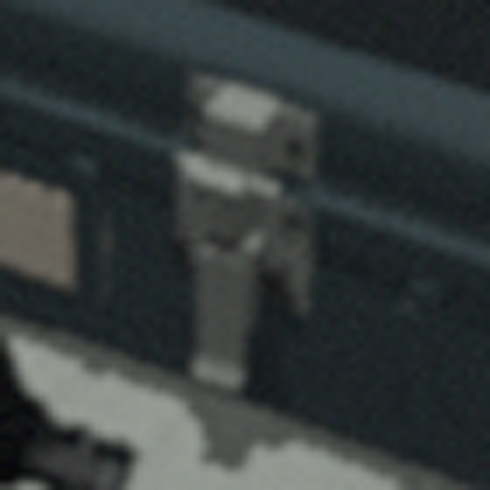

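```bash
python3 - <<'E'
from h import *
import pickle
D=pickle.load(open('d18.pkl','rb'));W,S=D['wrist'],D['scene']
def o(th,r): u=np.array([-np.sin(th),-np.cos(th)]); n=np.array([-np.cos(th),np.sin(th)]); return np.array([-.016,.130])+r*u+.0045*n
for th in (0,.05,.1,.2,.3): print(th,proj(W,[.573,*o(th,.068)]),proj(S,[.573,*o(th,.068)]),proj(W,[.573,*o(th,.010)]))
# rim front edge reference: z .155 and lip tip check
for y,z in((.0105,.155),(-.024,.175),(-.024,.170)): print(y,z,proj(W,[.573,y,z]))
E
```

```text
0 [327.09826635 144.30174653] [309.80479928 219.23886763] [328.61824704 101.43711854]
0.05 [327.0577787  147.07471787] [309.23639334 219.92545622] [328.61888478 101.71332173]
0.1 [327.02063899 149.76543442] [308.6691543  220.56811895] [328.62050334 101.95558764]
0.2 [326.95681148 154.88362558] [307.5433683  221.71483496] [328.62668955 102.33535694]
0.3 [326.90766577 159.62058584] [306.43792661 222.66611258] [328.63679837 102.57117368]
0.0105 0.155 [330.36157069  32.02561354]
-0.024 0.175 [330.90201357  39.75963949]
-0.024 0.17 [330.63297276  47.27379043]
```

Call:
play_rows --pt "0.01 -0.04 0 0 0 0 1" --pt "0 -0.04 0 0 0 0 1" --pt "0 -0.03 0 0 0 0 1" --pt "0 0 0 0 0 0 1" --pt "0 0 0 0 0 0 1"

```text
time: 15.35
position: [0.5712, -0.2155, 0.2094]
tool_rot: [-0.303, 0.639, -0.29, 0.645]
force: [-0.0, -0.4, -1.1]
finger_gap: -0.001
```

```bash
python3 - <<'E'
from h import *
st()
D={n:grab(n,n+'20.png') for n in ['wrist','scene','top']}
W=D['wrist']['pixels'][:220,210:430,::-1]; cv2.imwrite('pics/wz20.png',cv2.resize(W,None,fx=2.6,fy=2.6,interpolation=cv2.INTER_CUBIC))
for th in (0,.1,.2): print(th,proj(D['wrist'],[.573,-.016-.068*np.sin(th)-.0045*np.cos(th),.130-.068*np.cos(th)+.0045*np.sin(th)]))
E
```

```text
t 15.35 p [ 0.5712 -0.2155  0.2094] F [-0.03 -0.37 -1.13] gap -0.001 j [-0.75  0.41  1.51  0.49  1.74 -0.82]
[[ 0.015 -0.013  1.   ]
 [-0.762  0.647  0.02 ]
 [-0.648 -0.762 -0.   ]]
0 [328.56874293 129.92172549]
0.1 [328.51625961 133.74902631]
0.2 [328.47265537 137.26450346]
```

View pics/wz20.png

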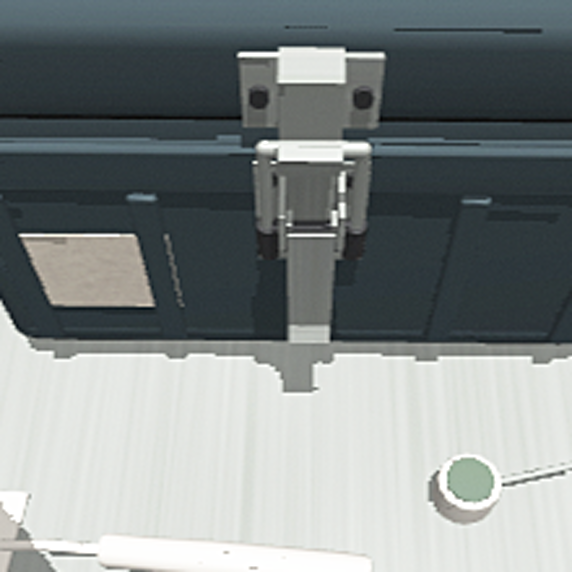

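View pics/top20.png

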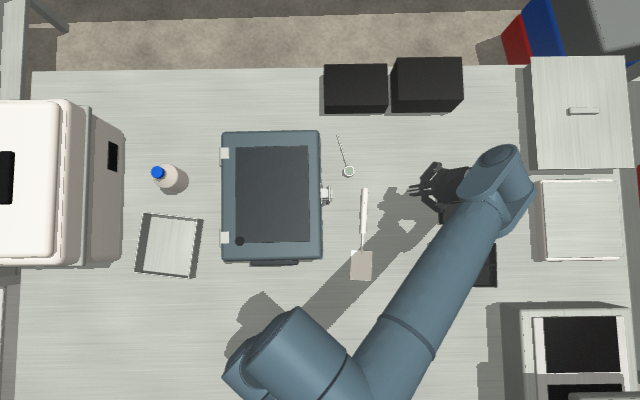

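```bash
python3 - <<'E'
from h import *
print(env.hand_in()); st()
E
```

```text
the job is handed in; nothing more can be done
None
the job is handed in; nothing more can be done
```

The carrier is latched and handed in at about 15 s of the 64 s allowed: lid shut, loop bar behind the keeper lip, lever down flat against the front.

- **Lid:** I pressed it until the fingertips stopped at z = 0.1999 m, against the 0.200 m expected. The highest reading was about 20 N up plus 9 N sideways, as it bottomed on the seal; the closing travel itself took 2 to 3 N.
- **Loop:** My first pinch was too near the fingertips, so I re-gripped deeper. I lifted the bar over the lip until it touched the riser (about 9 N), backed off 1 mm and lowered it onto the hook floor (about 11 N). It stayed hooked when I let go.
- **Lever:** The first press, at about 4 N, left it at about 0.35 rad. I only noticed that after drawing back, so I pressed a second time near the tip. It then went home with under 1.5 N on my readings; I did not see the snap itself.

**Last checks:** In the final wrist view the lever tip sits within about 2 pixels of the fully closed position (roughly 0.04 rad). That is inside the calibration error, but I did not check it by touch. The bar is behind the lip. I did not measure the loop's stretch, so "tight" rests on the lever staying closed.

In the final top view the pan, bottle, probe and paddle are where they started. The arm hid the lunch boxes in that view, but its path did not go near them. The arm was clear of everything at hand-in.

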